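# Interleave two glued craft panels in the pin press

## Task

Two decorated wooden panels are to be pressed together with the blue separator sheet between them; the first (orange leaves) already lies on the press board. Take the separator by its yellow tab from the sloping rack, thread both its holes over the two steel pins and lower it level until it lies flat on the first panel, and let go; then lay the second panel (green leaves, face up) flat on the sheet, squarely over the first panel. The panels are freshly glued: set everything down gently, without dropping it or forcing the sheet over the pins, do not push the first panel out of place, and leave the bottle, jar and brush where they are.

Things in the scene. Friction and masses are not known exactly. Their poses are not given: they have to be found in the camera images.
- press: Dark wooden press board, 150 (x) x 230 (y) x 18 mm (height), fixed to the table. Origin at the centre of its underside, z up. Two steel guide pins rise 42 mm above the board (tips 60 mm above the table), 8 mm diameter, the top 1.5 mm tapered to a 6 mm flat tip. They stand at y = +85 and -85 mm on one metal bar parallel to y, which was locked anywhere from x = -10 to +10 mm of the press: where it stands is not given and must be seen or felt; it does not give way
- rack: Light wooden drying rack, fixed to the table, about 145 (x) x 210 (y) mm, a board 150 mm long sloping up at 30 degrees towards its own +x, with a lip at the low edge that projects 12 mm above the board. Origin at the centre of its underside, z up; the middle of the slope's top face is 56 mm above the origin, its highest edge about 94 mm. The low edge faces away from the robot
- sheet_center (a point): Centre of the loose blue separator sheet, 140 (x) x 200 (y) x 5 mm (z), 0.15 kg. It starts lying on the rack's slope, x pointing up the slope, z square to the slope and out of it. Two 11.5 mm through holes (edges broken 1 mm) at x = 0, y = +85 and -85 mm. Its rigid yellow tab stands on the z side at the x = +65 mm edge (the upper edge on the rack). It may end either way round on the pins
- sheet_tab (a point): Centre of the sheet's yellow finger tab: 10 (x) x 40 (y) x 32 mm (z), standing square on the sheet; this point is 65 mm in x from the sheet's centre and 16 mm above the sheet's top face. Same axes as the sheet
- panel1_center (a point): Centre of the first wooden panel, 80 (x) x 56 (y) x 16 mm (z), orange leaves on its upper face, 0.06 kg. Loose, lying on the press board, within 4.5 mm of the centre of the press board and nearly square with it, its 80 mm side along the press's x
- panel2_center (a point): Centre of the second wooden panel, same size, green leaves on its upper face (z up). Loose, lying flat on the table. On the press its 80 mm side must also lie along the press's x, either way round
- glue: Bystander: white glue bottle, 44 mm diameter, 110 mm tall, origin at the centre of its foot
- jar: Bystander: small amber jar with a white cap, 40 mm diameter, 40 mm tall, origin at the centre of its foot
- brush: Bystander: flat brush lying on the table, 160 mm long along its x, origin under its middle

How it is judged:
By the outcome, as a careful person would: the job done as asked, in the order asked, and still so for the second after the job is handed in, with the robot touching nothing.
It also fails if it takes over 72 s, if anything falls off the work surface, if the arm or the gripper's body presses on something with over 40 N, if the wrist force passes 120 N, or if a joint passes its speed limit or range.

## Robot

A 6-joint arm with a two-finger parallel gripper is mounted at the origin on the work surface. World frame = base frame: x ahead of the robot, y to its left, z up, the work surface at z = 0. Lengths are in m, angles in rad, forces in N, time in s.
With the tool pointing down it reaches from about 0.25 to 0.775 m from the base axis. Payload 4 kg.
Tool frame: the origin (TCP) lies midway between the tips of the shut fingers; the grasp point (between the pads) lies 19 mm behind it; z points along the fingers, y is the line along which they close (so a half turn about z gives the same grasp; the last joint's range is limited). The gripper opens to 94 mm and grips with 3 to 60 N. Pads are 16 mm wide; open, the fingers measure 119 mm over their backs; the gripper's body (75 mm by 177 mm) begins 78 mm behind the grasp point.
Start: joints at [-1.278, 0.087, 1.371, -0, 1.684, -0.103], TCP at [0.212, -0.507, 0.206] pointing down, gripper open.
Joint ranges: [-3.1, 3.1], [-0.76, 2.03], [0.27, 2.55], [-1.08, 4.22], [0.17, 2.65], [-2.57, 2.57]. Speed limits (rad/s): [2.79, 2.79, 3.14, 3.14, 3.14, 3.14].

## Interface

Orientations are given as a rotation vector (axis times angle).
In Python, from rig import get_obs, viewer, ctrl gives the robot as it stands.
- The arm moves only by the shell command python3 -m pendant 'ROWS'. ROWS is JSON, a list of rows, each an object with "translation": the shift along the tool's x, y, z in mm, a list of three; "dr": the turn, a rotation vector about the tool's x, y, z in rad, a list of three; "fingers": the closure, from 0 (fully open) to 1 (shut). In form: [{"translation": [x, y, z], "dr": [ax, ay, az], "fingers": fingers}, ...]. A call has 1 to 8 rows; each row shifts and turns the commanded pose from where the row before left it, along the tool's axes as they then stand; what a row does not reach is not made up. A row lasts 1/12 s, in which the tool goes at most 41.7 mm and 7.16 degrees, less where a joint would pass 70% of its speed; a pose out of reach is approached as far as the arm can. A call with a gripper value outside its range is refused whole. The fingers move at their own pace and stop on an object; the grip force is fixed at half the most. Time passes only in rows, so rows that do not move let the fingers close. It gives the time, the measured TCP pose, the force, the opening and the grip force at its end, in the units of the state.
- get_obs(): the state, without advancing time (a new reading comes with each control period).
- viewer.get_image(name): name is "scene" or "top" or "wrist"; returns a dict with "color" (400x640x3 uint8, red, green, blue), "range_z" (400x640 float32, m along the optical axis (not along the pixel's ray), 0 where there is no reading), "fx", "fy", "cx", "cy" (pixels), "view" (4x4, takes a point from world to camera coordinates). Camera axes: x right, y down, z forward; pixel columns grow to the right and rows downward; lengths in m; the calibration is good to about 2 mm. The wrist camera is an equidistant fisheye: a pixel r from the principal point sees the ray r / f radians off the axis. A picture is of the moment at which its call begins.
- ctrl.sign_off(): hands the job in; it is judged then, once.
The state is a dict: "t": time; "joints": joint angles; "qd": joint speeds; "tau": joint torques, N m; "ee_pos": TCP position; "eef_rot": TCP orientation; "wrist_force": force on the tool from outside, world axes, zero at the start; "moment": the same for the moment, N m; "grip_width": finger opening in m; "gripper_force": force on a finger pad.
Only numpy, scipy, OpenCV 4.12 (cv2) and the standard library are available. Lean on these libraries where they do the work, as an engineer would, in place of code of your own. Each camera call takes 0.05 s, during which the arm holds its last target. There are 200 camera calls.

## Working session

There is one attempt and no reset: what is moved stays moved. The work goes in short steps, Python scripts to look and compute and a shell command to move; the robot and the scene stay as the last step left them, time stands still between calls to the robot, and variables do not carry over. Pictures are saved under pics/ and viewed, at most 12 in all, crops included, and the job is handed in when it is done.

```bash
ls; mkdir -p pics; python3 - <<'E'
from rig import get_obs, viewer
import cv2,numpy as np
print(get_obs())
for n in ["scene","top"]:
    d=viewer.get_image(n); np.savez('pics/%s0.npz'%n,**d)
    cv2.imwrite('pics/%s0.png'%n,d['color'][:,:,::-1]); print(n,d['fx'],d['fy'],d['cx'],d['cy'],d['view'].round(4).tolist())
E
```

```text
pics
{'t': 0.0, 'joints': array([-1.27811082e+00,  8.79664062e-02,  1.37220328e+00, -1.26969627e-05,
        1.68358269e+00, -1.03095943e-01]), 'qd': array([-0.00276569, -0.00125589,  0.00066336, -0.00057626,  0.00077908,
       -0.00174673]), 'tau': array([ 4.89009781e-04, -3.40182924e+01, -3.02428436e+01,  7.18543259e-02,
        3.29327141e-02, -1.52680159e-04]), 'ee_pos': array([ 0.21188207, -0.50697824,  0.20432379]), 'eef_rot': array([-3.07817311e+00, -6.17217686e-01,  3.40606671e-04]), 'wrist_force': array([-0.11253298, -0.67418815,  0.76749964]), 'moment': array([-0.00850246, -0.00957874,  0.00935442]), 'gripper_force': 0.0, 'grip_width': 0.09373662521995561}
scene 427.8704691780637 427.8704691780637 331.0562169179915 202.84424322800814 [[-0.7555, 0.655, -0.0133, 0.3589], [0.5152, 0.5814, -0.6297, -0.2398], [-0.4047, -0.4826, -0.7767, 1.2633], [0.0, 0.0, 0.0, 1.0]]
top 473.3866520380426 473.3866520380426 308.75133473994606 196.4596141323176 [[0.0216, -0.9997, 0.0085, 0.0364], [-0.989, -0.0226, -0.146, 0.5471], [0.1461, -0.0053, -0.9893, 1.0982], [0.0, 0.0, 0.0, 1.0]]
```

View pics/scene0.png

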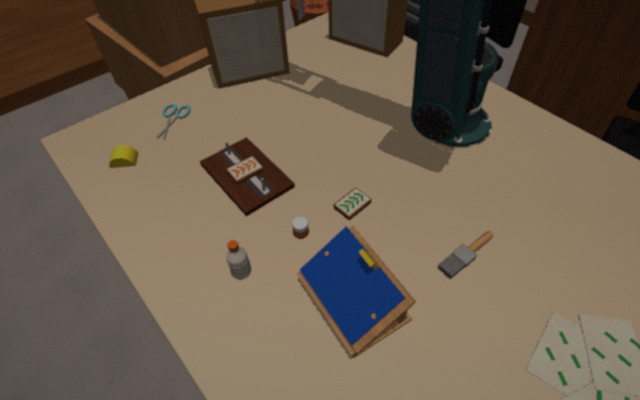

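View pics/top0.png

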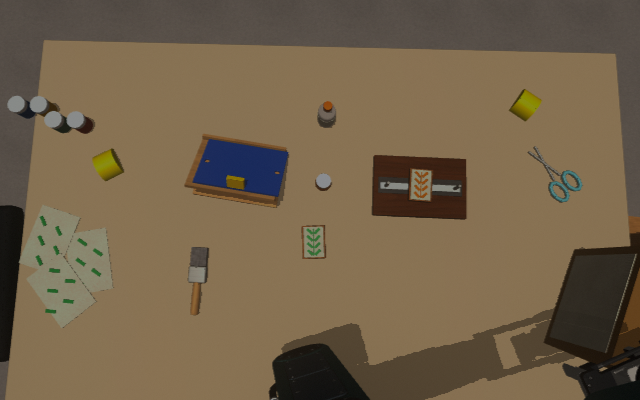

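The scene view shows the rack with blue sheet at (355,285) and its yellow tab at (368,259), the press at (247,175), panel 2 at (352,203). In the top view: tab (236,183), holes near (208,161)/(278,173), press centre (420,187), pins near (388,186)/(458,188), panel 1 (421,185), panel 2 (314,241), jar (323,182), bottle (327,113), brush (197,280).

```bash
cat > h.py <<'E'
import numpy as np,cv2
from scipy.spatial.transform import Rotation as R
def cloud(d):
    z=d['range_z'];v,u=np.mgrid[:400,:640]
    c=np.stack([(u-d['cx'])/d['fx']*z,(v-d['cy'])/d['fy']*z,z],-1)
    T=np.linalg.inv(d['view']); return c@T[:3,:3].T+T[:3,3]
def mask(img,lo,hi,box=None):
    m=cv2.inRange(cv2.cvtColor(np.ascontiguousarray(img),cv2.COLOR_RGB2HSV),lo,hi)
    if box:
        k=np.zeros_like(m);k[box[1]:box[3],box[0]:box[2]]=255;m&=k
    return m
def big(m):
    n,l,s,c=cv2.connectedComponentsWithStats(m); i=1+np.argmax(s[1:,4]); return l==i
def onplane(d,uv,h):   # pinhole ray to z=h
    uv=np.atleast_2d(uv).astype(float);T=np.linalg.inv(d['view'])
    r=np.c_[(uv[:,0]-d['cx'])/d['fx'],(uv[:,1]-d['cy'])/d['fy'],np.ones(len(uv))]@T[:3,:3].T
    return T[:3,3]+r*((h-T[2,3])/r[:,2])[:,None]
E
python3 - <<'E'
from h import *
np.set_printoptions(precision=4,suppress=True)
D={n:dict(np.load(f'pics/{n}0.npz')) for n in('top','scene')}
for n,d in D.items():
    C=cloud(d);img=d['color'];b={'top':(170,120,300,215),'scene':(280,210,430,370)}[n]
    m=big(mask(img,(105,120,50),(130,255,255),b));P=C[m&(d['range_z']>0)]
    c=np.median(P,0);
    for _ in range(5):
        q=P-c;_,_,V=np.linalg.svd(q[np.abs(q@V[2])<.004] if _ else q,full_matrices=False);k=np.abs(q@V[2])<.004;c=P[k].mean(0)
    N=V[2]*np.sign(V[2,2]);print(n,'plane',N,np.degrees(np.arccos(N[2])),c)
    up=np.array([0,0,1])-N*N[2];up/=np.linalg.norm(up);L=np.cross(N,up)
    q=(P[k]-c);r=cv2.minAreaRect(np.c_[q@up,q@L].astype(np.float32));print(r,'centre',c+up*r[0][0]+L*r[0][1],'up',up,'L',L)
    t=big(mask(img,(22,150,90),(33,255,255),b));Q=C[t];print('tab',Q.mean(0),Q.min(0),Q.max(0),t.sum())
d=D['top'];img=d['color']
# panel2, panel1, press
for nm,b,h in(('p2',(295,215,335,265),.016),('p1',(405,160,437,210),.034)):
    m=mask(img,(0,0,120),(40,110,255),b)
    if nm=='p2': m=mask(img,(0,0,140),(179,85,255),b)
    m=cv2.morphologyEx(m,cv2.MORPH_CLOSE,np.ones((5,5)));m=big(m);uv=np.argwhere(m)[:,::-1]
    p=onplane(d,uv,h);print(nm,m.sum(),cv2.minAreaRect(p[:,:2].astype(np.float32)),np.median(cloud(d)[m],0))
m=mask(img,(0,60,10),(179,255,90),(360,145,480,230));m=big(cv2.morphologyEx(m,cv2.MORPH_CLOSE,np.ones((9,9))));uv=np.argwhere(m)[:,::-1]
p=onplane(d,uv,.018);print('press',cv2.minAreaRect(p[:,:2].astype(np.float32)))
C=cloud(d)
for nm,b in(('bar+pins',(370,150,475,225)),):
    s=C[b[1]:b[3],b[0]:b[2]].reshape(-1,3);k=s[:,2]>.04;print(s[k])
for nm,(u,v) in dict(jar=(323,181),bottle=(327,110)).items():print(nm,np.median(C[v-2:v+3,u-2:u+3].reshape(-1,3),0))
cv2.imwrite('pics/presstop.png',cv2.resize(img[145:235,290:480,::-1],None,fx=4,fy=4))
E
```

```text
top plane [ 0.4933 -0.0725  0.8668] 29.909585784450517 [0.6135 0.209  0.0573]
((-0.00037617236375808716, -0.0007981210947036743), (0.1990993767976761, 0.14422857761383057), 89.78773498535156) centre [0.6139 0.2098 0.0572] up [-0.8576  0.1261  0.4986] L [-0.1455 -0.9894  0.    ]
tab [0.5649 0.2161 0.1167] [0.3798 0.0546 0.0929] [0.5797 0.2361 1.1659] 173
scene plane [ 0.4949 -0.0747  0.8657] 30.0326937790671 [0.6134 0.218  0.0574]
((0.0011467933654785156, 0.007085390388965607), (0.13861536979675293, 0.19897888600826263), 0.2586404085159302) centre [0.6114 0.2111 0.058 ] up [-0.856   0.1292  0.5005] L [-0.1493 -0.9888  0.    ]
tab [0.5694 0.2197 0.117 ] [0.5599 0.1964 0.0859] [0.5769 0.2387 0.1232] 112
p2 1 ((0.4680044949054718, 0.014452769421041012), (0.0, 0.0), 0.0) [0.4681 0.0144 0.0147]
p1 643 ((0.5835009813308716, -0.22247320413589478), (0.07547023892402649, 0.07376090437173843), 88.98506164550781) [ 0.5813 -0.2223  0.0335]
press ((0.5802100896835327, -0.22274355590343475), (0.2319972813129425, 0.1518905758857727), 88.7484359741211)
[[ 0.3798  0.0546  1.1659]
 [ 0.3798  0.0546  1.
[... 875 characters left out ...]
5791 -0.3082  0.0585]
 [ 0.5789 -0.3101  0.0601]
 [ 0.579  -0.3055  0.0446]
 [ 0.5774 -0.3048  0.0541]
 [ 0.5767 -0.3059  0.058 ]
 [ 0.5759 -0.3068  0.0628]
 [ 0.5762 -0.3094  0.0619]
 [ 0.5766 -0.3056  0.0441]
 [ 0.5752 -0.3053  0.0525]
 [ 0.5744 -0.3061  0.0574]
 [ 0.5743 -0.3081  0.0584]
 [ 0.3798  0.0546  1.1659]
 [ 0.3798  0.0546  1.1659]
 [ 0.5744 -0.3059  0.0429]
 [ 0.5745 -0.3085  0.0424]
 [ 0.5746 -0.3108  0.0426]
 [ 0.3798  0.0546  1.1659]
 [ 0.3798  0.0546  1.1659]
 [ 0.3798  0.0546  1.1659]
 [ 0.3798  0.0546  1.1659]
 [ 0.3798  0.0546  1.1659]
 [ 0.3798  0.0546  1.1659]
 [ 0.3798  0.0546  1.1659]
 [ 0.3798  0.0546  1.1659]]
jar [0.5849 0.0149 0.0388]
bottle [0.7425 0.0107 0.1014]
```

View pics/presstop.png

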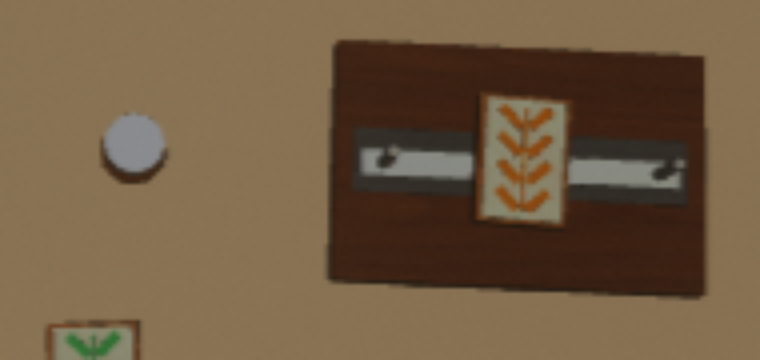

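Crop (x4 from (290,145)): panel 1 spans about (475..570, 93..227), pins at (388,155) and (665,170), on the bar. Pins land at about (0.581,-0.139) and (0.578,-0.308), 169 mm apart, z≈0.06: consistent. The sheet plane is 30°, 140x199: consistent too. Next: a wrist look above the press.

```bash
cat >> h.py <<'E'
from rig import get_obs
def tool(h_y,N=(0,0,1)):   # tool z=-N, tool y heading h_y (deg) projected
    z=-np.array(N,float);z/=np.linalg.norm(z);y=np.array([np.cos(np.radians(h_y)),np.sin(np.radians(h_y)),0]);y-=z*(y@z);y/=np.linalg.norm(y)
    return np.c_[np.cross(y,z),y,z]
def plan(p,Rt,n,p0=None,R0=None):
    o=get_obs();p0=o['ee_pos'] if p0 is None else p0;R0=R.from_rotvec(o['eef_rot']).as_matrix() if R0 is None else R0
    w=R.from_matrix(R0.T@Rt).as_rotvec()/n;A=sum(R0@R.from_rotvec(w*k).as_matrix() for k in range(n))
    t=np.linalg.solve(A,np.array(p)-p0)*1000
    print(n,'rows: t',t.round(2).tolist(),'dr',w.round(4).tolist(),'| %.1f mm %.2f deg'%(np.linalg.norm(t),np.degrees(np.linalg.norm(w))),'| err now mm',((np.array(p)-p0)*1000).round(2))
E
python3 -c "
from h import *
plan([.5,-.223,.25],tool(-1.1),12)"
```

```text
12 rows: t [35.27, 5.23, -3.79] dr [-0.0001, -0.0001, -0.0963] | 35.9 mm 5.52 deg | err now mm [288.11 283.99  45.56]
```

```bash
python3 -m pendant '[{"translation":[35.3,5.2,-3.8],"dr":[0,0,-0.0963],"fingers":0},{"translation":[35.3,5.2,-3.8],"dr":[0,0,-0.0963],"fingers":0},{"translation":[35.3,5.2,-3.8],"dr":[0,0,-0.0963],"fingers":0},{"translation":[35.3,5.2,-3.8],"dr":[0,0,-0.0963],"fingers":0},{"translation":[35.3,5.2,-3.8],"dr":[0,0,-0.0963],"fingers":0},{"translation":[35.3,5.2,-3.8],"dr":[0,0,-0.0963],"fingers":0}]' && python3 -m pendant '[{"translation":[35.3,5.2,-3.8],"dr":[0,0,-0.0963],"fingers":0},{"translation":[35.3,5.2,-3.8],"dr":[0,0,-0.0963],"fingers":0},{"translation":[35.3,5.2,-3.8],"dr":[0,0,-0.0963],"fingers":0},{"translation":[35.3,5.2,-3.8],"dr":[0,0,-0.0963],"fingers":0},{"translation":[35.3,5.2,-3.8],"dr":[0,0,-0.0963],"fingers":0},{"translation":[35.3,5.2,-3.8],"dr":[0,0,-0.0963],"fingers":0},{"translation":[0,0,0],"dr":[0,0,0],"fingers":0},{"translation":[0,0,0],"dr":[0,0,0],"fingers":0}]'
python3 - <<'E'
from h import *
from rig import viewer
d=viewer.get_image('wrist');np.savez('pics/w1.npz',**d);cv2.imwrite('pics/w1.png',d['color'][:,:,::-1]);print(d['fx'],d['cx'],d['cy'],np.linalg.inv(d['view']).round(3).tolist())
plan([.5,-.223,.25],tool(-1.1),1)
E
```

```text
t: 0.6
ee_pos: [0.3996, -0.407, 0.2274]
eef_rot: [-2.772, -1.475, 0.0]
wrist_force: [-0.4, -0.4, -0.4]
grip_width: 0.0942
gripper_force: 0.0
t: 1.27
ee_pos: [0.5006, -0.2214, 0.2511]
eef_rot: [2.24, 2.203, -0.001]
wrist_force: [0.2, 0.0, -0.3]
grip_width: 0.094
gripper_force: 0.0
309.70691628693146 323.21475138150737 197.2753260823784 [[1.0, -0.016, -0.003, 0.503], [-0.016, -0.964, -0.265, -0.144], [0.001, 0.265, -0.964, 0.432], [0.0, 0.0, 0.0, 1.0]]
1 rows: t [-0.35, -0.07, 0.72] dr [-0.0007, 0.0005, 0.0003] | 0.8 mm 0.05 deg | err now mm [-0.07 -0.35 -0.72]
```

View pics/w1.png

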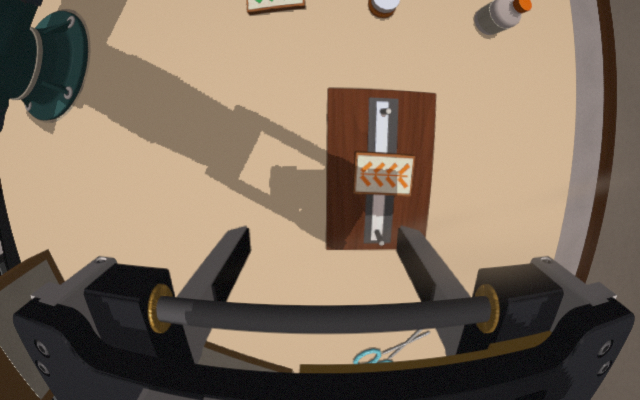

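Wrist view: panel 1 at (385,174), pins near (385,111) and (379,237), fingers well clear of them. One closer look, with the camera over the press.

```bash
python3 -m pendant '[{"translation":[-17.2,18,25],"dr":[0,0,0],"fingers":0},{"translation":[-17.2,18,25],"dr":[0,0,0],"fingers":0},{"translation":[-17.2,18,25],"dr":[0,0,0],"fingers":0},{"translation":[-17.2,18,25],"dr":[0,0,0],"fingers":0},{"translation":[0,0,0],"dr":[0,0,0],"fingers":0},{"translation":[0,0,0],"dr":[0,0,0],"fingers":0}]'
cat >> h.py <<'E'
def rays(d,uv):  # fisheye: unit rays in world
    uv=np.atleast_2d(uv).astype(float);x=(uv[:,0]-d['cx'])/d['fx'];y=(uv[:,1]-d['cy'])/d['fy'];th=np.hypot(x,y);s=np.where(th>1e-9,np.sin(th)/np.maximum(th,1e-9),1)
    T=np.linalg.inv(d['view']);return T[:3,3],np.c_[x*s,y*s,np.cos(th)]@T[:3,:3].T
def wplane(d,uv,h):
    o,r=rays(d,uv);return o+r*((h-o[2])/r[:,2])[:,None]
def wcloud(d):
    v,u=np.mgrid[:400,:640];x=(u-d['cx'])/d['fx'];y=(v-d['cy'])/d['fy'];th=np.hypot(x,y)+1e-9;z=d['range_z']
    c=np.stack([x/th*np.tan(th)*z,y/th*np.tan(th)*z,z],-1);T=np.linalg.inv(d['view']);return c@T[:3,:3].T+T[:3,3]
E
python3 - <<'E'
from h import *
from rig import viewer
d=viewer.get_image('wrist');np.savez('pics/w2.npz',**d)
np.set_printoptions(precision=4,suppress=True)
print(get_obs()['ee_pos'],np.linalg.inv(d['view'])[:3,3])
C=wcloud(d);k=(C[...,2]>.046)&(C[...,2]<.068)&(C[...,0]>.55)&(C[...,0]<.61)&((abs(C[...,1]+.139)<.02)|(abs(C[...,1]+.308)<.02))
n,l,s,c=cv2.connectedComponentsWithStats(k.astype(np.uint8))
for i in range(1,n):
    if s[i,4]>5: print('pin',s[i],c[i],wplane(d,c[i],.06),C[l==i].mean(0),C[l==i][:,2].max())
q=wplane(d,np.stack(np.mgrid[:640,:400],-1).reshape(-1,2),.034)
cv2.imwrite('pics/w2.png',cv2.resize(d['color'][40:340,170:530,::-1],None,fx=2,fy=2))
E
```

```text
t: 1.82
ee_pos: [0.5687, -0.2946, 0.1466]
eef_rot: [-2.241, -2.19, 0.003]
wrist_force: [0.0, 0.2, 0.5]
grip_width: 0.094
gripper_force: 0.0
[ 0.5696 -0.2943  0.1497] [ 0.5727 -0.2175  0.3274]
pin [328  23  10  13 100] [332.75  28.69] [[ 0.581  -0.1407  0.06  ]] [ 0.5811 -0.1402  0.0582] 0.0623171013681697
pin [329 209   8  13  84] [332.4048 215.2857] [[ 0.5774 -0.3069  0.06  ]] [ 0.5775 -0.3076  0.0579] 0.06222933858669594
```

View pics/w2.png

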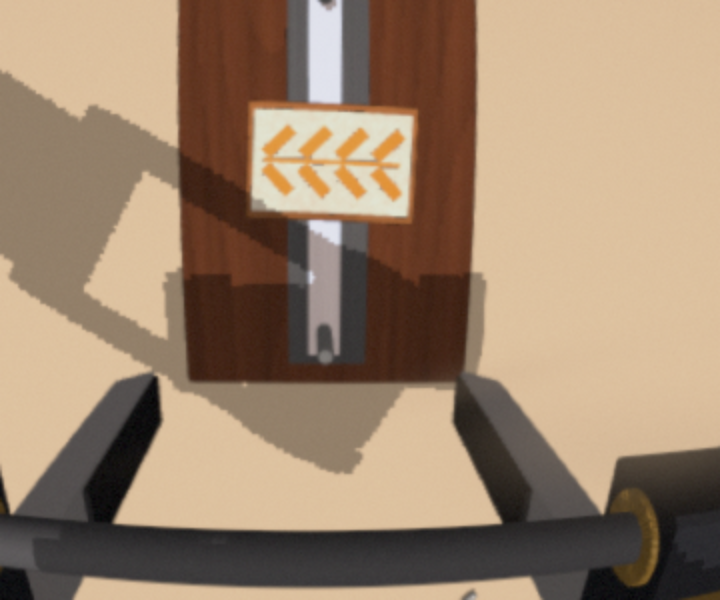

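Crop (x2 from (170,40)): panel 1's corners are at about (250,103),(416,111),(410,221),(249,216), pin B at (325,357), pin A at the top edge (325,3). Next I compute panel 1's pose and the grasp approach.

```bash
python3 - <<'E'
from h import *
np.set_printoptions(precision=4,suppress=True)
d=dict(np.load('pics/w2.npz'))
c=np.array([(250,103),(416,111),(410,221),(249,216)])/2+(170,40)
p=wplane(d,c,.034);print('corners',p[:,:2],'c',p.mean(0),np.linalg.norm(p-np.roll(p,-1,0),axis=1))
# cream+leaf face
m=mask(d['color'],(0,0,0),(179,255,255),(285,85,385,155))
hsv=cv2.cvtColor(d['color'],cv2.COLOR_RGB2HSV)
C=wcloud(d);m=((C[...,2]>.027)&(C[...,2]<.042)&(abs(C[...,0]-.58)<.06)&(abs(C[...,1]+.2238)<.045)).astype(np.uint8)
g=big(m);uv=np.argwhere(g)[:,::-1];r=cv2.minAreaRect((wplane(d,uv,.034)[:,:2]*1000).astype(np.float32));print('depth p1',r,C[g][:,2].mean())
t=dict(np.load('pics/top0.npz'));C=cloud(t)
for nm,(x,y,h,w) in dict(p1=(.58,-.223,.034,.05),p2=(.468,.0145,.016,.055)).items():
    k=((abs(C[...,2]-h)<.007)&(abs(C[...,0]-x)<w)&(abs(C[...,1]-y)<w)).astype(np.uint8);g=big(k);uv=np.argwhere(g)[:,::-1]
    q=onplane(t,uv,h);print(nm,g.sum(),cv2.minAreaRect((q[:,:2]*1000).astype(np.float32)),q.mean(0))
# grasp
N=np.array([.4941,-.0736,.8663]);N/=np.linalg.norm(N);xs=np.array([-.857,.1276,.4995]);top=np.array([.6127,.2105,.0576])
Rt=tool(-8.5,N);tcp=top+65*.001*xs+.003*N;pre=tcp+.09*N
print('tcp',tcp,'pre',pre,Rt)
v=np.array([.45,.05,.26]);plan(v,tool(-4),8);plan(pre,Rt,8,v,tool(-4));print(get_obs()['joints'])
E
```

```text
corners [[ 0.5451 -0.1938]
 [ 0.623  -0.1987]
 [ 0.6198 -0.2514]
 [ 0.5429 -0.2476]] c [ 0.5827 -0.2229  0.034 ] [0.078  0.0528 0.077  0.0539]
depth p1 ((582.367919921875, -222.50115966796875), (56.674705505371094, 80.7060546875), 86.50267028808594) 0.03556107133467084
p1 761 ((582.0780639648438, -220.82867431640625), (57.367897033691406, 80.72994995117188), 86.49958801269531) [ 0.5819 -0.2209  0.034 ]
p2 626 ((447.0139465332031, 37.079437255859375), (65.3137435913086, 55.931846618652344), 1.2795672416687012) [0.4462 0.036  0.016 ]
tcp [0.5585 0.2186 0.0927] pre [0.6029 0.2119 0.1706] [[ 0.1478  0.8568 -0.4941]
 [ 0.989  -0.1282  0.0736]
 [-0.0003 -0.4995 -0.8663]]
8 rows: t [42.37, -16.81, -13.72] dr [-0.0004, -0.0002, 0.006] | 47.6 mm 0.34 deg | err now mm [-119.59  344.31  110.28]
8 rows: t [22.05, 19.24, 7.19] dr [0.0654, 0.0025, 0.0096] | 30.1 mm 3.79 deg | err now mm [152.95 161.95 -89.37]
[-0.5652  0.3083  1.2214 -0.0002  1.6151 -0.5431]
```

```bash
python3 -m pendant '[{"translation":[33.9,-13.4,-11],"dr":[0,0,0.005],"fingers":0.5},{"translation":[33.9,-13.4,-11],"dr":[0,0,0.005],"fingers":0.5},{"translation":[33.9,-13.4,-11],"dr":[0,0,0.005],"fingers":0.5},{"translation":[33.9,-13.4,-11],"dr":[0,0,0.005],"fingers":0.5},{"translation":[33.9,-13.4,-11],"dr":[0,0,0.005],"fingers":0.5}]' && python3 -m pendant '[{"translation":[33.9,-13.4,-11],"dr":[0,0,0.005],"fingers":0.5},{"translation":[33.9,-13.4,-11],"dr":[0,0,0.005],"fingers":0.5},{"translation":[33.9,-13.4,-11],"dr":[0,0,0.005],"fingers":0.5},{"translation":[33.9,-13.4,-11],"dr":[0,0,0.005],"fingers":0.5},{"translation":[33.9,-13.4,-11],"dr":[0,0,0.005],"fingers":0.5}]' && python3 -m pendant '[{"translation":[22,19.2,7.2],"dr":[0.0654,0.0025,0.0096],"fingers":0.5},{"translation":[22,19.2,7.2],"dr":[0.0654,0.0025,0.0096],"fingers":0.5},{"translation":[22,19.2,7.2],"dr":[0.0654,0.0025,0.0096],"fingers":0.5},{"translation":[22,19.2,7.2],"dr":[0.0654,0.0025,0.0096],"fingers":0.5},{"translation":[22,19.2,7.2],"dr":[0.0654,0.0025,0.0096],"fingers":0.5},{"translation":[22,19.2,7.2],"dr":[0.0654,0.0025,0.0096],"fingers":0.5},{"translation":[22,19.2,7.2],"dr":[0.0654,0.0025,0.0096],"fingers":0.5},{"translation":[22,19.2,7.2],"dr":[0.0654,0.0025,0.0096],"fingers":0.5}]' && python3 -m pendant '[{"translation":[0,0,0],"dr":[0,0,0],"fingers":0.5},{"translation":[0,0,0],"dr":[0,0,0],"fingers":0.5},{"translation":[0,0,0],"dr":[0,0,0],"fingers":0.5}]'
python3 - <<'E'
from h import *
from rig import viewer
np.set_printoptions(precision=4,suppress=True)
N=np.array([.4941,-.0736,.8663]);N/=np.linalg.norm(N);xs=np.array([-.857,.1276,.4995]);top=np.array([.6127,.2105,.0576])
Rt=tool(-8.5,N);tcp=top+65*.001*xs+.003*N
plan(tcp+.09*N,Rt,1);plan(tcp,Rt,5)
d=viewer.get_image('wrist');np.savez('pics/w3.npz',**d);cv2.imwrite('pics/w3.png',d['color'][:,:,::-1])
C=wcloud(d);b=mask(d['color'],(105,120,40),(130,255,255))>0;P=C[b&(C[...,2]<.15)];c=np.median(P,0)
_,_,V=np.linalg.svd(P-c,full_matrices=False);n=V[2]*np.sign(V[2,2]);k=abs((P-c)@n)<.004;P=P[k];_,_,V=np.linalg.svd(P-P.mean(0),full_matrices=False);n=V[2]*np.sign(V[2,2]);print('N',n)
L=np.cross(N,xs);print('depth offset from plane mm',((P-top)@N).mean()*1e3)
q=P-top;print(cv2.minAreaRect((np.c_[q@xs,q@L]*1000).astype(np.float32)))
t=big(mask(d['color'],(22,150,80),(33,255,255)));Q=C[t]-top;f=np.c_[Q@xs,Q@L,Q@N]*1000;f=f[f[:,2]>25];print('tab top rows: med',np.median(f,0),f.min(0),f.max(0))
E
```

```text
t: 2.28
ee_pos: [0.5078, -0.1206, 0.2097]
eef_rot: [2.269, 2.167, 0.004]
wrist_force: [0.5, 0.8, 0.1]
grip_width: 0.0639
gripper_force: 0.0
t: 2.7
ee_pos: [0.4498, 0.0523, 0.2648]
eef_rot: [2.295, 2.138, 0.007]
wrist_force: [0.4, 0.4, -0.7]
grip_width: 0.047
gripper_force: 0.0
t: 3.37
ee_pos: [0.6048, 0.2135, 0.175]
eef_rot: [-2.052, -1.768, 0.469]
wrist_force: [0.3, -0.7, -0.3]
grip_width: 0.047
gripper_force: 0.0
t: 3.62
ee_pos: [0.6036, 0.2123, 0.1738]
eef_rot: [-2.051, -1.768, 0.472]
wrist_force: [0.3, 0.3, 1.4]
grip_width: 0.0471
gripper_force: 0.0
1 rows: t [-0.48, 1.09, 3.03] dr [0.0021, 0.0002, 0.0005] | 3.3 mm 0.12 deg | err now mm [-0.63 -0.4  -3.17]
5 rows: t [-0.09, 0.2, 18.61] dr [0.0004, 0.0, 0.0001] | 18.6 mm 0.02 deg | err now mm [-45.09   6.23 -81.14]
N [-0.0697  0.0784  0.9945]
depth offset from plane mm -26.526629501240457
((805.5604248046875, -200.83819580078125), (578.1058959960938, 1677.7462158203125), 62.57902526855469)
tab top rows: med [64.9051 -2.0595 33.5618] [ 60.6494 -78.4849  25.5125] [ 69.0988  18.9139 276.7561]
```

View pics/w3.png

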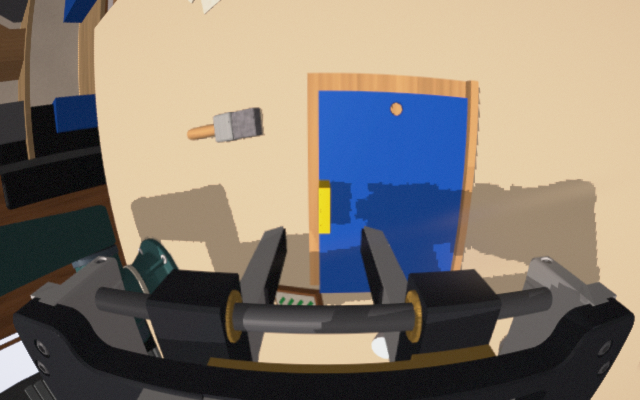

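The tab (325,207) lies between the finger lines and measures x=64.9, top=33.5 mm in the sheet frame, as expected. Going down and closing.

```bash
python3 -m pendant '[{"translation":[0,0.2,18.5],"dr":[0,0,0],"fingers":0.5},{"translation":[0,0.2,18.5],"dr":[0,0,0],"fingers":0.5},{"translation":[0,0.2,18.5],"dr":[0,0,0],"fingers":0.5},{"translation":[0,0.2,18.5],"dr":[0,0,0],"fingers":0.5},{"translation":[0,0.2,15],"dr":[0,0,0],"fingers":0.5},{"translation":[0,0,0],"dr":[0,0,0],"fingers":0.5},{"translation":[0,0,0],"dr":[0,0,0],"fingers":0.5}]' && python3 -m pendant '[{"translation":[0,0,0],"dr":[0,0,0],"fingers":1},{"translation":[0,0,0],"dr":[0,0,0],"fingers":1},{"translation":[0,0,0],"dr":[0,0,0],"fingers":1},{"translation":[0,0,0],"dr":[0,0,0],"fingers":1},{"translation":[0,0,0],"dr":[0,0,0],"fingers":1},{"translation":[0,0,0],"dr":[0,0,0],"fingers":1}]'
python3 - <<'E'
from h import *
o=get_obs();Rc=R.from_rotvec(o['eef_rot']).as_matrix();xs=np.array([-.857,.1276,.4995]);N=np.array([.4941,-.0736,.8663]);top=np.array([.6127,.2105,.0576])
q=o['ee_pos']-top;print((np.array([q@xs,q@np.cross(N,xs),q@N])*1e3).round(2),Rc.round(4).tolist())
E
```

```text
t: 4.25
ee_pos: [0.5605, 0.2188, 0.0994]
eef_rot: [-2.054, -1.771, 0.466]
wrist_force: [1.3, 0.7, -0.3]
grip_width: 0.047
gripper_force: 0.0
t: 4.75
ee_pos: [0.5597, 0.2192, 0.0946]
eef_rot: [-2.047, -1.766, 0.476]
wrist_force: [-6.6, 1.3, 5.6]
grip_width: 0.0106
gripper_force: 3.8
[64.98 -0.83  5.24] [[0.1468, 0.8553, -0.497], [0.9892, -0.1272, 0.0733], [-0.0005, -0.5023, -0.8647]]
```

```bash
python3 -m pendant '[{"translation":[0,0,0],"dr":[0,0,0],"fingers":1},{"translation":[0,0,0],"dr":[0,0,0],"fingers":1},{"translation":[0,0,0],"dr":[0,0,0],"fingers":1},{"translation":[0,0,-2],"dr":[0,0,0],"fingers":1},{"translation":[0,0,-4],"dr":[0,0,0],"fingers":1},{"translation":[0,0,-8],"dr":[0,0,0],"fingers":1},{"translation":[0,0,-12],"dr":[0,0,0],"fingers":1},{"translation":[0,0,-14],"dr":[0,0,0],"fingers":1}]' && python3 -m pendant '[{"translation":[0,0,-15],"dr":[0,0,0],"fingers":1},{"translation":[0,0,-15],"dr":[0,0,0],"fingers":1},{"translation":[0,0,-10],"dr":[0,0,0],"fingers":1},{"translation":[0,0,-5],"dr":[0,0,0],"fingers":1},{"translation":[0,0,0],"dr":[0,0,0],"fingers":1},{"translation":[0,0,0],"dr":[0,0,0],"fingers":1}]'
python3 - <<'E'
from h import *
v=np.array([.53,.05,.23]);e=np.array([.515,-.222,.16]);plan(v,tool(-5),14);plan(e,tool(-1.2),10,v,tool(-5));print(get_obs()['joints'])
E
```

```text
t: 5.42
ee_pos: [0.5805, 0.2161, 0.1267]
eef_rot: [-2.051, -1.766, 0.476]
wrist_force: [0.4, -0.4, -1.5]
grip_width: 0.0099
gripper_force: 30.0
t: 5.92
ee_pos: [0.6028, 0.2129, 0.1666]
eef_rot: [-2.051, -1.767, 0.474]
wrist_force: [0.1, -0.3, -1.5]
grip_width: 0.0099
gripper_force: 30.0
14 rows: t [-12.15, -4.94, -3.37] dr [-0.0374, -0.0011, -0.0043] | 13.5 mm 2.16 deg | err now mm [ -72.84 -162.87   63.4 ]
10 rows: t [-27.25, 0.06, 7.0] dr [0.0, 0.0, -0.0066] | 28.1 mm 0.38 deg | err now mm [ -15. -272.  -70.]
[0.1657713  0.69429485 0.73129317 0.19249489 2.20899302 0.39026919]
```

```bash
python3 -m pendant '[{"translation":[-12.15,-4.9,-3.4],"dr":[-0.0374,-0.0011,-0.0043],"fingers":1},{"translation":[-12.15,-4.9,-3.4],"dr":[-0.0374,-0.0011,-0.0043],"fingers":1},{"translation":[-12.15,-4.9,-3.4],"dr":[-0.0374,-0.0011,-0.0043],"fingers":1},{"translation":[-12.15,-4.9,-3.4],"dr":[-0.0374,-0.0011,-0.0043],"fingers":1},{"translation":[-12.15,-4.9,-3.4],"dr":[-0.0374,-0.0011,-0.0043],"fingers":1},{"translation":[-12.15,-4.9,-3.4],"dr":[-0.0374,-0.0011,-0.0043],"fingers":1},{"translation":[-12.15,-4.9,-3.4],"dr":[-0.0374,-0.0011,-0.0043],"fingers":1}]' && python3 -m pendant '[{"translation":[-12.15,-4.9,-3.4],"dr":[-0.0374,-0.0011,-0.0043],"fingers":1},{"translation":[-12.15,-4.9,-3.4],"dr":[-0.0374,-0.0011,-0.0043],"fingers":1},{"translation":[-12.15,-4.9,-3.4],"dr":[-0.0374,-0.0011,-0.0043],"fingers":1},{"translation":[-12.15,-4.9,-3.4],"dr":[-0.0374,-0.0011,-0.0043],"fingers":1},{"translation":[-12.15,-4.9,-3.4],"dr":[-0.0374,-0.0011,-0.0043],"fingers":1},{"translation":[-12.15,-4.9,-3.4],"dr":[-0.0374,-0.0011,-0.0043],"fingers":1},{"translation":[-12.15,-4.9,-3.4],"dr":[-0.0374,-0.0011,-0.0043],"fingers":1}]' && python3 -m pendant '[{"translation":[-27,0,3],"dr":[0,0,-0.0066],"fingers":1},{"translation":[-27,0,4],"dr":[0,0,-0.0066],"fingers":1},{"translation":[-27,0,7],"dr":[0,0,-0.0066],"fingers":1},{"translation":[-27,0,8],"dr":[0,0,-0.0066],"fingers":1},{"translation":[-27,0,8],"dr":[0,0,-0.0066],"fingers":1}]' && python3 -m pendant '[{"translation":[-27,0,8],"dr":[0,0,-0.0066],"fingers":1},{"translation":[-27,0,8],"dr":[0,0,-0.0066],"fingers":1},{"translation":[-27,0,8],"dr":[0,0,-0.0066],"fingers":1},{"translation":[-27,0,8],"dr":[0,0,-0.0066],"fingers":1},{"translation":[-25,0,8],"dr":[0,0,-0.0066],"fingers":1},{"translation":[0,0,0],"dr":[0,0,0],"fingers":1},{"translation":[0,0,0],"dr":[0,0,0],"fingers":1},{"translation":[0,0,0],"dr":[0,0,0],"fingers":1}]'
python3 - <<'E'
from h import *
from rig import viewer
plan(np.array([.515,-.222,.16]),tool(-1.2),1)
for n in('wrist','top','scene'):
    d=viewer.get_image(n);np.savez(f'pics/{n}4.npz',**d)
    if n=='wrist':cv2.imwrite('pics/w4.png',d['color'][:,:,::-1])
    C=wcloud(d) if n=='wrist' else cloud(d)
    b=(mask(d['color'],(105,120,40),(130,255,255))>0)&(C[...,2]>.1)&(C[...,2]<.2)&(abs(C[...,0]-.58)<.12)&(abs(C[...,1]+.222)<.15);b=big(b.astype(np.uint8))
    P=C[b];c=P.mean(0);_,_,V=np.linalg.svd(P-c,full_matrices=False);N=V[2]*np.sign(V[2,2]);print(n,b.sum(),'N',N.round(4),c.round(4),cv2.minAreaRect((P[:,:2]*1000).astype(np.float32)))
E
```

```text
t: 6.5
ee_pos: [0.5685, 0.131, 0.2019]
eef_rot: [-2.191, -1.95, 0.253]
wrist_force: [0.4, 0.5, -1.7]
grip_width: 0.01
gripper_force: 30.0
t: 7.08
ee_pos: [0.5293, 0.0496, 0.2301]
eef_rot: [2.314, 2.124, -0.0]
wrist_force: [1.2, -0.9, -1.3]
grip_width: 0.0097
gripper_force: 30.0
t: 7.5
ee_pos: [0.5194, -0.0855, 0.1999]
eef_rot: [-2.278, -2.162, 0.001]
wrist_force: [0.1, 0.6, -0.1]
grip_width: 0.0097
gripper_force: 30.0
t: 8.17
ee_pos: [0.5147, -0.2168, 0.1606]
eef_rot: [-2.243, -2.198, -0.001]
wrist_force: [-0.2, 0.0, -1.2]
grip_width: 0.01
gripper_force: 30.0
1 rows: t [-5.2, 0.36, 0.55] dr [-0.0008, -0.0013, 0.0005] | 5.2 mm 0.09 deg | err now mm [ 0.26 -5.21 -0.56]
wrist 36586 N [-2.0e-04 -2.1e-03  1.0e+00] [ 0.5805 -0.18    0.1568] ((581.4490356445312, -195.1388397216797), (151.36019897460938, 140.2587127685547), 88.72252655029297)
top 2818 N [-7.e-04 -9.e-04  1.e+00] [ 0.5858 -0.1697  0.1553] ((582.0805053710938, -198.35781860351562), (160.29617309570312, 140.1331329345703), 88.98115539550781)
scene 3190 N [-0.001  -0.0012  1.    ] [ 0.5842 -0.2093  0.1568] ((579.8385009765625, -215.7674560546875), (202.10220336914062, 138.7801513671875), 88.93433380126953)
```

View pics/w4.png

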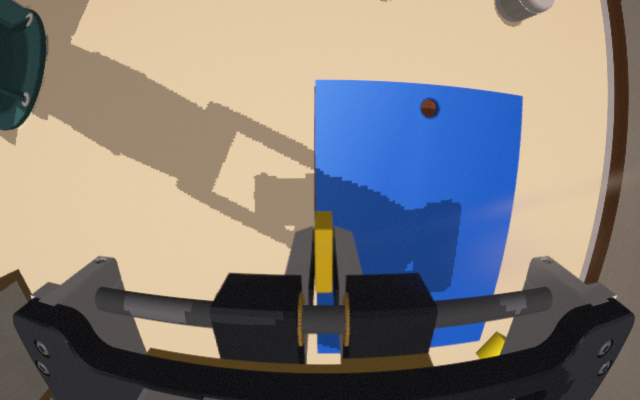

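The sheet hangs level (normals within 0.1°) with hole A at (429,107); its centre is near (0.5805,-0.217). Shifting and lowering to just above the pin tips.

```bash
python3 -m pendant '[{"translation":[-3,-0.4,14],"dr":[0,0,0],"fingers":1},{"translation":[-3,-0.4,14],"dr":[0,0,0],"fingers":1},{"translation":[0,0,14],"dr":[0,0,0],"fingers":1},{"translation":[0,0,14],"dr":[0,0,0],"fingers":1},{"translation":[0,0,14],"dr":[0,0,0],"fingers":1},{"translation":[0,0,10],"dr":[0,0,0],"fingers":1},{"translation":[0,0,0],"dr":[0,0,0],"fingers":1},{"translation":[0,0,0],"dr":[0,0,0],"fingers":1}]'
python3 - <<'E'
from h import *
from rig import viewer
np.set_printoptions(precision=4,suppress=True)
o=get_obs();print(o['ee_pos'],o['wrist_force']);zt=o['ee_pos'][2]-.0045;out=[]
for n in('wrist','top','scene'):
    d=viewer.get_image(n);np.savez(f'pics/{n}5.npz',**d);f=wplane if n=='wrist' else onplane
    Rv=d['view']
    def proj(p):
        c=(Rv@np.r_[p,1])[:3];xy=c[:2]/c[2]
        if n=='wrist':
            th=np.arctan2(np.hypot(c[0],c[1]),c[2]);xy=c[:2]/np.hypot(c[0],c[1])*th
        return xy*d['fx']+(d['cx'],d['cy'])
    for nm,p in(('A',(.581,-.139,zt)),('B',(.5775,-.309,zt))):
        u,v=proj(np.array(p)).astype(int);w=24 if n=='wrist' else 14
        if not(w<u<640-w and w<v<400-w):print(n,nm,'out');continue
        im=d['color'][v-w:v+w,u-w:u+w];hsv=cv2.cvtColor(np.ascontiguousarray(im),cv2.COLOR_RGB2HSV)
        nb=((hsv[...,0]<100)|(hsv[...,0]>135)|(hsv[...,1]<100)).astype(np.uint8);nn,l,s,c=cv2.connectedComponentsWithStats(nb)
        i=min(range(1,nn),key=lambda i:np.hypot(*(c[i]-w)) if s[i,4]>4 else 99,default=0)
        if i:
            px=c[i]+(u-w,v-w);print(n,nm,'hole px',px,'area',s[i,4],'->',f(d,px,zt)[0],'pred px',u,v)
        out.append(cv2.resize(im[:,:,::-1],(240,240),interpolation=cv2.INTER_NEAREST))
cv2.imwrite('pics/h5.png',np.vstack([np.hstack((out+[np.zeros((240,240,3),np.uint8)]*3)[:3]),np.hstack((out+[np.zeros((240,240,3),np.uint8)]*6)[3:6])]))
E
```

```text
t: 8.98
ee_pos: [0.5143, -0.2229, 0.0811]
eef_rot: [-2.243, -2.199, -0.0]
wrist_force: [0.3, -0.1, -0.8]
grip_width: 0.0098
gripper_force: 30.0
[ 0.5143 -0.2229  0.0811] [ 0.3068 -0.12   -0.7749]
wrist A hole px [428.0918 107.7923] area 207 -> [ 0.5812 -0.1403  0.0766] pred px 427 105
wrist B hole px [403.5 333.5] area 2304 -> [ 0.5767 -0.3077  0.0766] pred px 404 334
top A hole px [390.  180.5] area 16 -> [ 0.5828 -0.1406  0.0766] pred px 389 181
top B hole px [460.5 183.5] area 784 -> [ 0.5795 -0.3059  0.0766] pred px 461 184
scene A hole px [264.0761 182.6304] area 184 -> [ 0.5895 -0.1097  0.0766] pred px 259 174
scene B hole px [223.3636 137.9091] area 11 -> [ 0.5784 -0.3092  0.0766] pred px 223 137
```

View pics/h5.png

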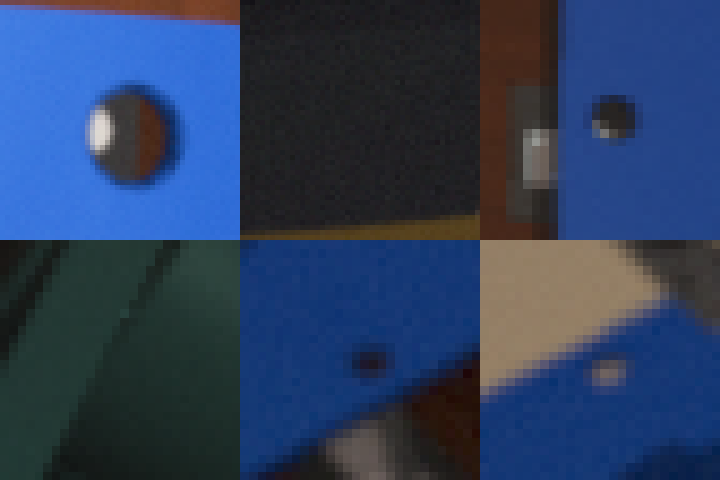

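Tile 1 (wrist): hole A is centred at pixel (428.1,107.8), with the bright pin tip at its left edge, its right rim at (425.4,107.4). Tiles 5 and 6 (scene): holes at about (260.2,174.0) and (223.6,138.0). Working out hole minus pin per camera.

```bash
python3 - <<'E'
from h import *
np.set_printoptions(precision=4,suppress=True)
w=dict(np.load('pics/wrist5.npz'));zt=.0766
print('cam',np.linalg.inv(w['view'])[:3,3]);print('wrist pinA',wplane(w,(425.4,107.4),.06)[0]-[.003,0,0],'holeA',wplane(w,(428.09,107.79),zt)[0])
s0=dict(np.load('pics/scene0.npz'));t0=dict(np.load('pics/top0.npz'));s5=dict(np.load('pics/scene5.npz'))
def cen(d,u,v,w=14):
    im=np.ascontiguousarray(d['color'][v-w:v+w,u-w:u+w]).astype(float);wt=np.clip(im[...,2]-im[...,0]*1.0,0,None);return im,wt
for nm,(u,v) in dict(A=(260,174),B=(223,138)).items():
    im=s5['color'][v-4:v+5,u-4:u+5].astype(float);sat=im[...,2]-im[...,0];bg=np.median(sat);k=np.clip(bg-sat-15,0,None);yy,xx=np.mgrid[:9,:9]
    k[np.hypot(yy-4,xx-4)>4]=0;c=np.array([(k*xx).sum(),(k*yy).sum()])/k.sum()+(u-4,v-4);print('scene hole',nm,c,onplane(s5,c,zt)[0])
for nm,d in(('scene',s0),('top',t0)):
    C=cloud(d)
    for p in(-.139,-.308):
        k=(C[...,2]>.055)&(C[...,2]<.066)&(abs(C[...,0]-.58)<.02)&(abs(C[...,1]-p)<.02);uv=np.argwhere(k)[:,::-1];print(nm,'pin',k.sum(),onplane(d,uv.mean(0),.059)[0],C[k].mean(0))
P=cloud(s5);b=(mask(s5['color'],(105,120,40),(130,255,255))>0)&(abs(P[...,2]-.077)<.006)&(abs(P[...,0]-.58)<.1)&(abs(P[...,1]+.222)<.13);g=big(b.astype(np.uint8));uv=np.argwhere(g)[:,::-1]
print('scene sheet rect',cv2.minAreaRect((onplane(s5,uv,zt)[:,:2]*1000).astype(np.float32)))
E
```

```text
cam [ 0.5168 -0.1451  0.2617]
wrist pinA [ 0.5821 -0.1397  0.06  ] holeA [ 0.5812 -0.1403  0.0766]
scene hole A [259.8304 173.8481] [ 0.5807 -0.14    0.0766]
scene hole B [223.343  137.5785] [ 0.5777 -0.3103  0.0766]
scene pin 11 [ 0.5789 -0.1364  0.059 ] [ 0.5789 -0.1364  0.059 ]
scene pin 6 [ 0.5745 -0.306   0.059 ] [ 0.5743 -0.3064  0.0586]
top pin 11 [ 0.581  -0.1381  0.059 ] [ 0.5812 -0.1383  0.0581]
top pin 9 [ 0.5774 -0.3078  0.059 ] [ 0.5772 -0.3074  0.0599]
scene sheet rect ((579.3438110351562, -223.58062744140625), (201.8052978515625, 138.76622009277344), 88.80126953125)
```

Hole minus pin is about (−0.5,−1.0) mm overall. Correcting, then descending in small steps while watching the force.

```bash
python3 -m pendant '[{"translation":[0.5,0.2,2],"dr":[0,0,0],"fingers":1},{"translation":[0.5,0.2,3],"dr":[0,0,0],"fingers":1},{"translation":[0,0,2],"dr":[0,0,0],"fingers":1},{"translation":[0,0,1.5],"dr":[0,0,0],"fingers":1},{"translation":[0,0,0],"dr":[0,0,0],"fingers":1},{"translation":[0,0,0],"dr":[0,0,0],"fingers":1}]'
python3 - <<'E'
from h import *
from rig import viewer
d=viewer.get_image('wrist');np.savez('pics/wrist6.npz',**d);e=viewer.get_image('scene');np.savez('pics/scene6.npz',**e)
a=cv2.resize(d['color'][70:140,390:460,::-1],(560,560),interpolation=cv2.INTER_CUBIC)
b=np.vstack([cv2.resize(e['color'][160:188,246:274,::-1],(230,280),interpolation=cv2.INTER_CUBIC),cv2.resize(e['color'][124:152,209:237,::-1],(230,280),interpolation=cv2.INTER_CUBIC)])
cv2.imwrite('pics/h6.png',np.hstack([a,b]))
E
```

```text
t: 9.63
ee_pos: [0.5146, -0.2225, 0.0725]
eef_rot: [-2.244, -2.198, -0.0]
wrist_force: [-0.2, -0.0, -1.7]
grip_width: 0.0096
gripper_force: 30.0
```

View pics/h6.png

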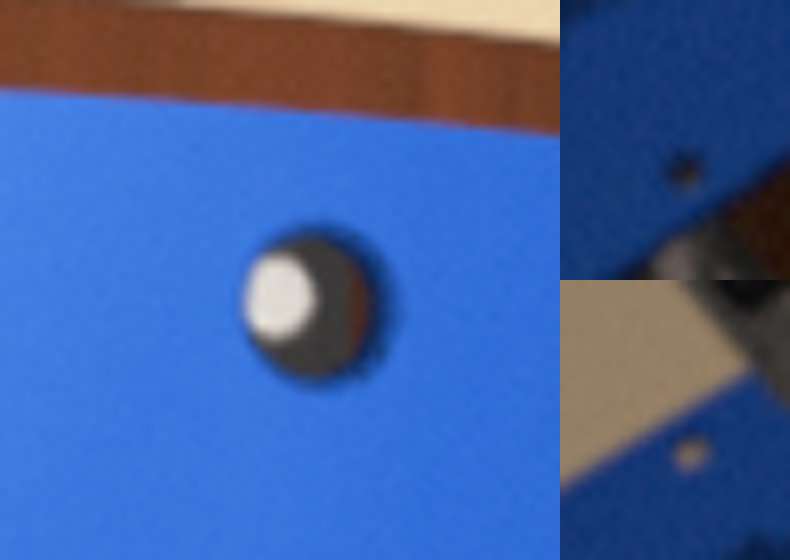

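The pin A tip is now inside hole A: tip centre about pixel (424.5,107.1), hole outline centre (429.5±0.7,108.1).

```bash
python3 - <<'E'
from h import *
np.set_printoptions(precision=4,suppress=True)
d=dict(np.load('pics/wrist6.npz'))
zt=.068
im=d['color'][90:126,410:450];hsv=cv2.cvtColor(np.ascontiguousarray(im),cv2.COLOR_RGB2HSV)
for th in(100,130,160):
    k=big(((hsv[...,1]<120)|(hsv[...,2]<th)).astype(np.uint8));c=np.argwhere(k)[:,::-1].mean(0)+(410,90);print('hole',th,k.sum(),c,wplane(d,c,zt)[0])
b=big((hsv[...,2]>150).astype(np.uint8)&(hsv[...,1]<80).astype(np.uint8));c=np.argwhere(b)[:,::-1]+(410,90);print('tip',b.sum(),c.mean(0),wplane(d,c.mean(0),.06)[0],'right edge',wplane(d,(c[:,0].max()+.5,c.mean(0)[1]),.06)[0])
s=dict(np.load('pics/scene6.npz'))
for nm,(u,v) in dict(A=(261,177),B=(225,141)).items():
    im=s['color'][v-4:v+5,u-4:u+5].astype(float);sat=im[...,2]-im[...,0];k=np.clip(np.median(sat)-sat-15,0,None);yy,xx=np.mgrid[:9,:9];k[np.hypot(yy-4,xx-4)>4]=0
    c=np.array([(k*xx).sum(),(k*yy).sum()])/k.sum()+(u-4,v-4);print('scene hole',nm,c,onplane(s,c,zt)[0])
E
```

```text
hole 100 235 [428.5064 107.7915] [ 0.5819 -0.14    0.068 ]
hole 130 263 [428.8365 107.8707] [ 0.5821 -0.1401  0.068 ]
hole 160 295 [429.2814 107.6407] [ 0.5824 -0.1399  0.068 ]
tip 67 [424.2239 106.5522] [ 0.5817 -0.1391  0.06  ] right edge [ 0.5847 -0.139   0.06  ]
scene hole A [260.859 176.844] [ 0.5808 -0.1375  0.068 ]
scene hole B [224.4833 140.7141] [ 0.5782 -0.3073  0.068 ]
```

```bash
python3 -m pendant '[{"translation":[0.7,-0.2,0],"dr":[0,0,0],"fingers":1},{"translation":[0,0,0],"dr":[0,0,0],"fingers":1},{"translation":[0,0,1.5],"dr":[0,0,0],"fingers":1},{"translation":[0,0,1.5],"dr":[0,0,0],"fingers":1},{"translation":[0,0,1],"dr":[0,0,0],"fingers":1},{"translation":[0,0,0],"dr":[0,0,0],"fingers":1}]' && python3 -m pendant '[{"translation":[0,0,1],"dr":[0,0,0],"fingers":1},{"translation":[0,0,1],"dr":[0,0,0],"fingers":1},{"translation":[0,0,0],"dr":[0,0,0],"fingers":1},{"translation":[0,0,0],"dr":[0,0,0],"fingers":1}]'
python3 -c "
from h import *
from rig import viewer
o=get_obs();print(o['wrist_force'],o['moment'],o['ee_pos'])
np.savez('pics/wrist7.npz',**viewer.get_image('wrist'));np.savez('pics/scene7.npz',**viewer.get_image('scene'))"
```

```text
t: 10.23
ee_pos: [0.5143, -0.2217, 0.0683]
eef_rot: [-2.244, -2.198, -0.0]
wrist_force: [0.6, -0.1, -1.7]
grip_width: 0.01
gripper_force: 30.0
t: 10.57
ee_pos: [0.5145, -0.2218, 0.0667]
eef_rot: [2.244, 2.199, 0.0]
wrist_force: [-0.8, 0.6, -0.9]
grip_width: 0.0098
gripper_force: 30.0
[-0.81826613  0.58498707 -0.92031833] [-0.00216945 -0.01527298  0.01753848] [ 0.51449336 -0.221836    0.06666615]
```

```bash
python3 -m pendant '[{"translation":[0,0,1],"dr":[0,0,0],"fingers":1},{"translation":[0,0,1],"dr":[0,0,0],"fingers":1},{"translation":[0,0,0],"dr":[0,0,0],"fingers":1},{"translation":[0,0,0],"dr":[0,0,0],"fingers":1}]' && python3 -m pendant '[{"translation":[0,0,1],"dr":[0,0,0],"fingers":1},{"translation":[0,0,1],"dr":[0,0,0],"fingers":1},{"translation":[0,0,0],"dr":[0,0,0],"fingers":1},{"translation":[0,0,0],"dr":[0,0,0],"fingers":1}]'
python3 - <<'E'
from h import *
from rig import viewer
o=get_obs();print(o['wrist_force'],o['moment'],o['ee_pos'])
d=viewer.get_image('wrist');e=viewer.get_image('scene');np.savez('pics/wrist8.npz',**d);np.savez('pics/scene8.npz',**e)
a=cv2.resize(d['color'][75:145,390:460,::-1],(560,560),interpolation=cv2.INTER_CUBIC)
b=np.vstack([cv2.resize(e['color'][164:192,246:274,::-1],(230,280),interpolation=cv2.INTER_CUBIC),cv2.resize(e['color'][128:156,209:237,::-1],(230,280),interpolation=cv2.INTER_CUBIC)])
cv2.imwrite('pics/h8.png',np.hstack([a,b]))
E
```

```text
t: 11.0
ee_pos: [0.5145, -0.2218, 0.0647]
eef_rot: [2.244, 2.199, 0.0]
wrist_force: [0.2, -0.3, -1.4]
grip_width: 0.01
gripper_force: 30.0
t: 11.33
ee_pos: [0.5145, -0.2218, 0.0626]
eef_rot: [-2.244, -2.199, -0.0]
wrist_force: [-0.3, -0.2, 0.0]
grip_width: 0.0095
gripper_force: 30.0
[-0.28987517 -0.18473069  0.04288138] [-0.03948633 -0.00385783 -0.01260649] [ 0.51446138 -0.22181503  0.06263193]
```

View pics/h8.png

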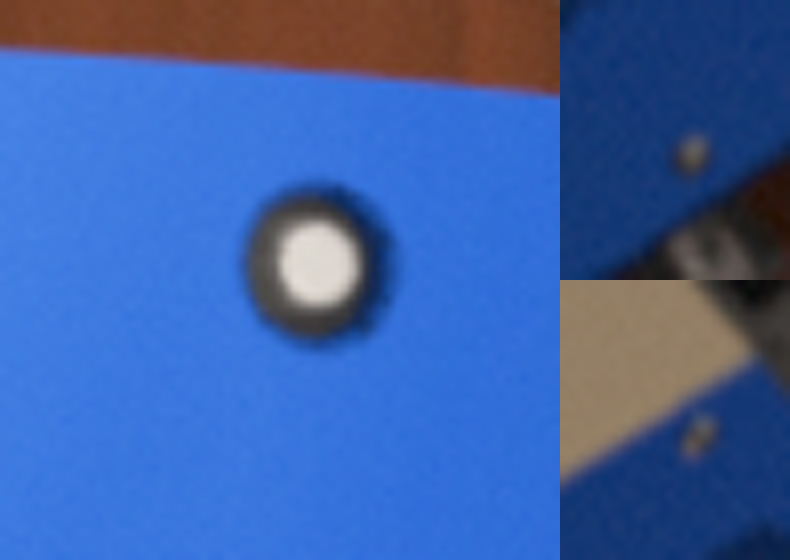

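The pin A tip (320,263) sits centred in hole A (317,266), and pin B shows in hole B. Both are threaded with no force, so I continue down.

```bash
python3 -m pendant '[{"translation":[0,0,1.5],"dr":[0,0,0],"fingers":1},{"translation":[0,0,1.5],"dr":[0,0,0],"fingers":1},{"translation":[0,0,1.5],"dr":[0,0,0],"fingers":1},{"translation":[0,0,1.5],"dr":[0,0,0],"fingers":1},{"translation":[0,0,0],"dr":[0,0,0],"fingers":1}]' && python3 -m pendant '[{"translation":[0,0,2],"dr":[0,0,0],"fingers":1},{"translation":[0,0,2],"dr":[0,0,0],"fingers":1},{"translation":[0,0,2],"dr":[0,0,0],"fingers":1},{"translation":[0,0,1.5],"dr":[0,0,0],"fingers":1},{"translation":[0,0,0],"dr":[0,0,0],"fingers":1},{"translation":[0,0,0],"dr":[0,0,0],"fingers":1}]'
python3 -c "
from h import *
for i in range(1):
    o=get_obs();print(o['wrist_force'],o['moment'],o['ee_pos'])"
```

```text
t: 11.85
ee_pos: [0.5142, -0.2217, 0.0562]
eef_rot: [-2.243, -2.198, 0.0]
wrist_force: [-0.1, 0.4, -1.7]
grip_width: 0.01
gripper_force: 30.0
t: 12.35
ee_pos: [0.5145, -0.2218, 0.0491]
eef_rot: [-2.244, -2.199, -0.0]
wrist_force: [0.2, 0.3, -0.4]
grip_width: 0.01
gripper_force: 30.0
[ 0.15954081  0.2885705  -0.43186728] [-0.05077643  0.0159704  -0.00039425] [ 0.51445883 -0.22181769  0.04908196]
```

```bash
for r in 1; do python3 -m pendant '[{"translation":[0,0,1],"dr":[0,0,0],"fingers":1},{"translation":[0,0,1],"dr":[0,0,0],"fingers":1},{"translation":[0,0,1],"dr":[0,0,0],"fingers":1},{"translation":[0,0,0.7],"dr":[0,0,0],"fingers":1},{"translation":[0,0,0],"dr":[0,0,0],"fingers":1},{"translation":[0,0,0],"dr":[0,0,0],"fingers":1}]'; done; python3 -m pendant '[{"translation":[0,0,0.6],"dr":[0,0,0],"fingers":1},{"translation":[0,0,0],"dr":[0,0,0],"fingers":1},{"translation":[0,0,0],"dr":[0,0,0],"fingers":1}]'; python3 -m pendant '[{"translation":[0,0,0.6],"dr":[0,0,0],"fingers":1},{"translation":[0,0,0],"dr":[0,0,0],"fingers":1},{"translation":[0,0,0],"dr":[0,0,0],"fingers":1}]'
python3 -c "
from h import *
o=get_obs();print(o['wrist_force'],o['moment'],o['ee_pos'])"
```

```text
t: 12.85
ee_pos: [0.5145, -0.2218, 0.0455]
eef_rot: [2.244, 2.199, 0.0]
wrist_force: [0.3, -0.6, -1.3]
grip_width: 0.0094
gripper_force: 30.0
t: 13.1
ee_pos: [0.5146, -0.2219, 0.0449]
eef_rot: [2.244, 2.199, 0.0]
wrist_force: [0.3, 0.2, -1.2]
grip_width: 0.0099
gripper_force: 30.0
t: 13.35
ee_pos: [0.5145, -0.2218, 0.0443]
eef_rot: [2.244, 2.199, 0.0]
wrist_force: [-0.3, 0.2, -1.4]
grip_width: 0.0096
gripper_force: 30.0
[-0.28995146  0.2346489  -1.40913152] [ 0.03507622 -0.06458594  0.01314337] [ 0.51453736 -0.2218235   0.04432891]
```

```bash
python3 -m pendant '[{"translation":[0,0,0.5],"dr":[0,0,0],"fingers":1},{"translation":[0,0,0],"dr":[0,0,0],"fingers":1},{"translation":[0,0,0],"dr":[0,0,0],"fingers":1}]' | grep -E "pos|force";python3 -m pendant '[{"translation":[0,0,0.5],"dr":[0,0,0],"fingers":1},{"translation":[0,0,0],"dr":[0,0,0],"fingers":1},{"translation":[0,0,0],"dr":[0,0,0],"fingers":1}]' | grep -E "pos|wrist_force"; python3 -c "
from h import *
o=get_obs();print(o['wrist_force'],o['moment'],o['ee_pos'])"
```

```text
ee_pos: [0.5146, -0.2219, 0.044]
wrist_force: [-0.4, 0.3, -0.9]
gripper_force: 30.0
ee_pos: [0.5146, -0.2219, 0.0439]
wrist_force: [-1.3, 0.3, 2.6]
[-1.28866154  0.34208433  2.58879229] [0.08717265 0.21203137 0.09982545] [ 0.51462778 -0.22192865  0.04391407]
```

Contact made with about 4 N at the expected height. Easing 0.3 mm and releasing.

```bash
python3 -m pendant '[{"translation":[0,0,-0.3],"dr":[0,0,0],"fingers":1},{"translation":[0,0,0],"dr":[0,0,0],"fingers":1},{"translation":[0,0,0],"dr":[0,0,0],"fingers":0.88},{"translation":[0,0,0],"dr":[0,0,0],"fingers":0.85},{"translation":[0,0,0],"dr":[0,0,0],"fingers":0.75},{"translation":[0,0,0],"dr":[0,0,0],"fingers":0.65},{"translation":[0,0,0],"dr":[0,0,0],"fingers":0.6},{"translation":[0,0,0],"dr":[0,0,0],"fingers":0.6}]'&& python3 -m pendant '[{"translation":[0,0,-5],"dr":[0,0,0],"fingers":0.6},{"translation":[0,0,-10],"dr":[0,0,0],"fingers":0.6},{"translation":[0,0,-20],"dr":[0,0,0],"fingers":0.6},{"translation":[0,0,-30],"dr":[0,0,0],"fingers":0.3},{"translation":[0,0,-30],"dr":[0,0,0],"fingers":0},{"translation":[0,0,-30],"dr":[0,0,0],"fingers":0},{"translation":[0,0,0],"dr":[0,0,0],"fingers":0},{"translation":[0,0,0],"dr":[0,0,0],"fingers":0}]'
python3 - <<'E'
from h import *
from rig import viewer
for n in('wrist','scene'):
    d=viewer.get_image(n);np.savez(f'pics/{n}9.npz',**d);C=wcloud(d) if n=='wrist' else cloud(d)
    b=(mask(d['color'],(105,120,40),(130,255,255))>0)&(abs(C[...,2]-.039)<.015)&(abs(C[...,0]-.58)<.1)&(abs(C[...,1]+.222)<.13);b=big(b.astype(np.uint8));P=C[b]
    c=P.mean(0);_,_,V=np.linalg.svd(P-c,full_matrices=False);print(n,'N',(V[2]*np.sign(V[2,2])).round(4),c.round(4),cv2.minAreaRect((P[:,:2]*1000).astype(np.float32)))
d=viewer.get_image('top');C=cloud(d);im=d['color'];np.savez('pics/top9.npz',**d)
g=cv2.cvtColor(im,cv2.COLOR_RGB2HSV)[...]
box=im[215:265,290:340];h=cv2.cvtColor(np.ascontiguousarray(box),cv2.COLOR_RGB2HSV);print(h[0,0],h[25,10:40:3].tolist())
w=dict(np.load('pics/wrist9.npz'));p=get_obs()['ee_pos'];print(p)
plan([.466,-.02,.22],tool(-91),12)
E
```

```text
t: 14.52
ee_pos: [0.5146, -0.2218, 0.0436]
eef_rot: [2.244, 2.199, 0.0]
wrist_force: [-0.8, -0.1, -0.2]
grip_width: 0.0361
gripper_force: 0.0
t: 15.18
ee_pos: [0.516, -0.2227, 0.1725]
eef_rot: [2.239, 2.194, 0.004]
wrist_force: [0.6, 0.7, 0.2]
grip_width: 0.0676
gripper_force: 0.0
wrist N [-1.e-03 -9.e-04  1.e+00] [ 0.5782 -0.2109  0.0403] ((580.6832275390625, -224.05581665039062), (200.19696044921875, 139.99156188964844), 88.62425994873047)
scene N [ 1.4e-03 -5.0e-04  1.0e+00] [ 0.583  -0.2152  0.0393] ((579.0899047851562, -221.8388214111328), (202.09519958496094, 138.19862365722656), 89.02257537841797)
[ 18  97 158] [[18, 97, 160], [15, 127, 139], [26, 48, 161], [27, 48, 161], [54, 107, 121], [58, 129, 127], [24, 54, 162], [24, 55, 161], [14, 154, 126], [18, 96, 159]]
[ 0.51375111 -0.22144677  0.16727247]
12 rows: t [10.79, -15.81, -4.37] dr [-0.0002, 0.0, 0.1306] | 19.6 mm 7.49 deg | err now mm [-47.75 201.45  52.73]
```

The sheet lies flat (z 39–40 mm, normal within 0.1°). Next: locate panel 2 from the top view.

```bash
python3 - <<'E'
from h import *
np.set_printoptions(precision=4,suppress=True)
for n in('top0','top9'):
    d=dict(np.load(f'pics/{n}.npz'));h=cv2.cvtColor(d['color'],cv2.COLOR_RGB2HSV);m=((h[...,1]<72)|((h[...,0]>40)&(h[...,0]<80))).astype(np.uint8)
    k=np.zeros_like(m);k[215:268,292:338]=1;m=big(cv2.morphologyEx(m&k,cv2.MORPH_CLOSE,np.ones((3,3))));uv=np.argwhere(m)[:,::-1]
    print(n,m.sum(),cv2.minAreaRect((onplane(d,uv,.016)[:,:2]*1000).astype(np.float32)))
plan([.463,.0145,.11],tool(-90.5),14);print(get_obs()['joints'])
E
```

```text
top0 581 ((439.8362731933594, 35.430267333984375), (71.69121551513672, 46.66118621826172), 3.3110690116882324)
top9 581 ((439.8362731933594, 35.430267333984375), (71.69121551513672, 46.66118621826172), 3.3110690116882324)
14 rows: t [11.02, -15.6, 4.11] dr [-0.0002, 0.0, 0.1114] | 19.5 mm 6.38 deg | err now mm [-50.75 235.95 -57.27]
[-0.5084  0.1204  1.41    0.0002  1.6135 -0.488 ]
```

```bash
python3 - <<'E'
from h import *
plan([.44,.0355,.13],tool(-86.7),14)
E
```

```text
14 rows: t [11.46, -17.57, 2.69] dr [-0.0002, 0.0, 0.1066] | 21.1 mm 6.11 deg | err now mm [-73.75 256.95 -37.27]
```

```bash
python3 -m pendant '[{"translation":[11.5,-17.6,2.7],"dr":[0,0,0.1066],"fingers":0},{"translation":[11.5,-17.6,2.7],"dr":[0,0,0.1066],"fingers":0},{"translation":[11.5,-17.6,2.7],"dr":[0,0,0.1066],"fingers":0},{"translation":[11.5,-17.6,2.7],"dr":[0,0,0.1066],"fingers":0},{"translation":[11.5,-17.6,2.7],"dr":[0,0,0.1066],"fingers":0},{"translation":[11.5,-17.6,2.7],"dr":[0,0,0.1066],"fingers":0},{"translation":[11.5,-17.6,2.7],"dr":[0,0,0.1066],"fingers":0}]' >/dev/null && python3 -m pendant '[{"translation":[11.5,-17.6,2.7],"dr":[0,0,0.1066],"fingers":0},{"translation":[11.5,-17.6,2.7],"dr":[0,0,0.1066],"fingers":0},{"translation":[11.5,-17.6,2.7],"dr":[0,0,0.1066],"fingers":0},{"translation":[11.5,-17.6,2.7],"dr":[0,0,0.1066],"fingers":0},{"translation":[11.5,-17.6,2.7],"dr":[0,0,0.1066],"fingers":0},{"translation":[11.5,-17.6,2.7],"dr":[0,0,0.1066],"fingers":0},{"translation":[11.5,-17.6,2.7],"dr":[0,0,0.1066],"fingers":0}]' && python3 -m pendant '[{"translation":[0,0,0],"dr":[0,0,0],"fingers":0},{"translation":[0,0,0],"dr":[0,0,0],"fingers":0}]' | grep ee_
python3 - <<'E'
from h import *
from rig import viewer
d=viewer.get_image('wrist');np.savez('pics/w10.npz',**d);C=wcloud(d)
m=((abs(C[...,2]-.0165)<.0055)&(abs(C[...,0]-.44)<.065)&(abs(C[...,1]-.0355)<.05)).astype(np.uint8);g=big(m);uv=np.argwhere(g)[:,::-1]
r=cv2.minAreaRect((wplane(d,uv,.016)[:,:2]*1000).astype(np.float32));print(g.sum(),r,np.median(C[g][:,2]))
h=cv2.cvtColor(d['color'],cv2.COLOR_RGB2HSV);k=big(((abs(C[...,0]-.44)<.065)&(abs(C[...,1]-.0355)<.05)&(C[...,2]<.03)&((h[...,1]<60)|((h[...,0]>40)&(h[...,0]<80)))).astype(np.uint8));uv=np.argwhere(k)[:,::-1];print('cream',cv2.minAreaRect((wplane(d,uv,.016)[:,:2]*1000).astype(np.float32)))
plan([.44,.0355,.13],tool(-86.7),1)
E
```

```text
t: 16.5
ee_pos: [0.4394, 0.0369, 0.1289]
eef_rot: [-3.14, -0.083, 0.005]
wrist_force: [0.7, -0.6, 0.7]
grip_width: 0.094
gripper_force: 0.0
ee_pos: [0.4396, 0.0361, 0.1291]
4411 ((439.986083984375, 35.55559539794922), (79.67417907714844, 55.889625549316406), 3.5295913219451904) 0.01745048042705749
cream ((438.706298828125, 35.300148010253906), (72.61869049072266, 47.35456085205078), 3.61374831199646)
1 rows: t [0.18, -0.01, -0.47] dr [0.0004, 0.0028, 0.0032] | 0.5 mm 0.25 deg | err now mm [0.18 0.02 0.47]
```

Panel 2: (0.440,0.0356), yaw 3.5°, 79.7x55.9, top 17 mm: consistent. Descend and grip.

```bash
python3 -m pendant '[{"translation":[0,0,25],"dr":[0,0,0],"fingers":0},{"translation":[0,0,25],"dr":[0,0,0],"fingers":0},{"translation":[0,0,25],"dr":[0,0,0],"fingers":0},{"translation":[0,0,20],"dr":[0,0,0],"fingers":0},{"translation":[0,0,15],"dr":[0,0,0],"fingers":0},{"translation":[0,0,9],"dr":[0,0,0],"fingers":0},{"translation":[0,0,5.5],"dr":[0,0,0],"fingers":0},{"translation":[0,0,0],"dr":[0,0,0],"fingers":0}]' | grep -E "ee_|wrist" && python3 -m pendant '[{"translation":[0,0,0],"dr":[0,0,0],"fingers":0.3},{"translation":[0,0,0],"dr":[0,0,0],"fingers":0.5},{"translation":[0,0,0],"dr":[0,0,0],"fingers":0.7},{"translation":[0,0,0],"dr":[0,0,0],"fingers":0.8},{"translation":[0,0,0],"dr":[0,0,0],"fingers":1},{"translation":[0,0,0],"dr":[0,0,0],"fingers":1},{"translation":[0,0,0],"dr":[0,0,0],"fingers":1}]'
python3 -c "
from h import *
plan([.44,.0356,.15],tool(-86.5),1)"
```

```text
ee_pos: [0.44, 0.0351, 0.0054]
wrist_force: [-0.1, 0.1, 0.3]
t: 17.97
ee_pos: [0.4411, 0.0357, 0.0067]
eef_rot: [3.14, 0.091, 0.002]
wrist_force: [-0.7, 0.3, 1.9]
grip_width: 0.0557
gripper_force: 30.0
1 rows: t [-0.99, 0.06, -143.32] dr [0.0002, -0.001, -0.0029] | 143.3 mm 0.18 deg | err now mm [-1.1200e+00 -1.0000e-01  1.4332e+02]
```

```bash
python3 -m pendant '[{"translation":[0,0,-3],"dr":[0,0,0],"fingers":1},{"translation":[0,0,-10],"dr":[0,0,0],"fingers":1},{"translation":[0,0,-25],"dr":[0,0,0],"fingers":1},{"translation":[0,0,-35],"dr":[0,0,0],"fingers":1},{"translation":[0,0,-35],"dr":[0,0,0],"fingers":1},{"translation":[0,0,-25],"dr":[0,0,0],"fingers":1},{"translation":[0,0,-10],"dr":[0,0,0],"fingers":1},{"translation":[0,0,0],"dr":[0,0,0],"fingers":1}]'
python3 - <<'E'
from h import *
plan([.583,-.222,.13],tool(-93.5),12)
E
```

```text
t: 18.63
ee_pos: [0.4427, 0.0357, 0.1529]
eef_rot: [3.14, 0.091, 0.011]
wrist_force: [0.9, 0.0, -1.2]
grip_width: 0.0554
gripper_force: 30.0
12 rows: t [11.61, 21.52, 1.96] dr [0.0, -0.0006, 0.0099] | 24.5 mm 0.57 deg | err now mm [ 140.25 -257.66  -22.92]
```

```bash
python3 -m pendant '[{"translation":[6,11,0],"dr":[0,0,0.0099],"fingers":1},{"translation":[11.6,21.5,0],"dr":[0,0,0.0099],"fingers":1},{"translation":[11.6,21.5,0],"dr":[0,0,0.0099],"fingers":1},{"translation":[11.6,21.5,0],"dr":[0,0,0.0099],"fingers":1},{"translation":[11.6,21.5,0],"dr":[0,0,0.0099],"fingers":1},{"translation":[11.6,21.5,0],"dr":[0,0,0.0099],"fingers":1}]' >/dev/null&& python3 -m pendant '[{"translation":[11.6,21.5,2],"dr":[0,0,0.0099],"fingers":1},{"translation":[11.6,21.5,3],"dr":[0,0,0.0099],"fingers":1},{"translation":[11.6,21.5,4],"dr":[0,0,0.0099],"fingers":1},{"translation":[11.6,21.5,4],"dr":[0,0,0.0099],"fingers":1},{"translation":[11.6,21.5,4],"dr":[0,0,0.0099],"fingers":1},{"translation":[11.6,21.5,4],"dr":[0,0,0.0099],"fingers":1},{"translation":[5.8,10.5,3],"dr":[0,0,0],"fingers":1}]' >/dev/null && python3 -m pendant '[{"translation":[0,0,0],"dr":[0,0,0],"fingers":1},{"translation":[0,0,0],"dr":[0,0,0],"fingers":1},{"translation":[0,0,0],"dr":[0,0,0],"fingers":1}]'
python3 - <<'E'
from h import *
from rig import viewer
plan([.583,-.222,.13],tool(-93.5),1);o=get_obs();z=o['ee_pos'][2]
for n in('wrist','top','scene'):
    d=viewer.get_image(n);np.savez(f'pics/{n}11.npz',**d);C=wcloud(d) if n=='wrist' else cloud(d);f=wplane if n=='wrist' else onplane
    h=cv2.cvtColor(d['color'],cv2.COLOR_RGB2HSV)
    zone=(abs(C[...,0]-.583)<.06)&(abs(C[...,1]+.222)<.05)&(C[...,2]>z-.02)&(C[...,2]<z+.03)
    k=big((zone&(((h[...,1]<75)&(h[...,2]>90))|((h[...,0]>38)&(h[...,0]<85)&(h[...,1]>80)))).astype(np.uint8));uv=np.argwhere(k)[:,::-1]
    zz=np.median(C[k][:,2]);P=C[k];_,_,V=np.linalg.svd(P-P.mean(0),full_matrices=False);print(n,k.sum(),'z',zz,cv2.minAreaRect((f(d,uv,z+.0095)[:,:2]*1000).astype(np.float32)),'N',V[2].round(3))
d=dict(np.load('pics/wrist11.npz'));cv2.imwrite('pics/w11.png',d['color'][:,:,::-1])
E
```

```text
t: 19.97
ee_pos: [0.5791, -0.2213, 0.1245]
eef_rot: [-3.139, 0.095, 0.002]
wrist_force: [-1.2, -0.4, 0.1]
grip_width: 0.0559
gripper_force: 30.0
1 rows: t [3.96, 0.44, -5.54] dr [-0.0014, 0.0016, 0.0008] | 6.8 mm 0.13 deg | err now mm [ 3.93 -0.68  5.53]
wrist 8593 z 0.13530956361647611 ((576.3883666992188, -220.4349365234375), (48.54866027832031, 74.36405181884766), 86.5674057006836) N [ 0.    -0.003  1.   ]
top 14 z 0.13271710605349263 ((545.6417236328125, -239.3564453125), (5.855910778045654, 11.206019401550293), 63.09613800048828) N [-0.209 -0.643  0.737]
scene 67 z 0.13570225942782888 ((542.4221801757812, -214.9553680419922), (42.47122573852539, 17.529211044311523), 66.54810333251953) N [-0.065  0.     0.998]
```

View pics/w11.png

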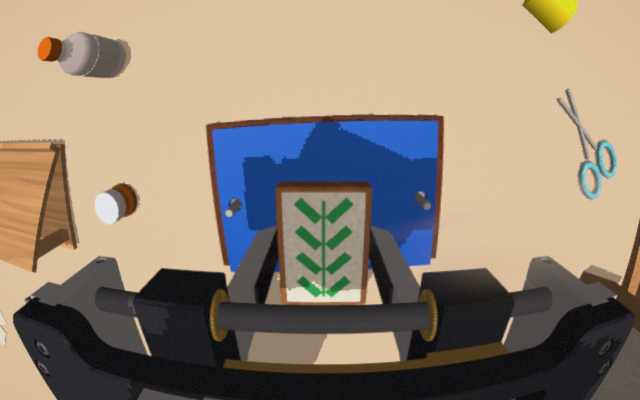

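Panel 2 is held level and face up, at pixels (277..370, 185..303), with yaw −3.4° matching panel 1 (−3.5°). The sheet is seated, with pins showing at (233,207) and (422,200). Shift by [4.6,0.9] mm and lower.

```bash
python3 -m pendant '[{"translation":[2.3,0.45,10],"dr":[0,0,0],"fingers":1},{"translation":[2.3,0.45,14],"dr":[0,0,0],"fingers":1},{"translation":[0,0,14],"dr":[0,0,0],"fingers":1},{"translation":[0,0,12],"dr":[0,0,0],"fingers":1},{"translation":[0,0,10],"dr":[0,0,0],"fingers":1},{"translation":[0,0,7],"dr":[0,0,0],"fingers":1},{"translation":[0,0,0],"dr":[0,0,0],"fingers":1},{"translation":[0,0,0],"dr":[0,0,0],"fingers":1}]'
python3 - <<'E'
from h import *
from rig import viewer
np.set_printoptions(precision=4,suppress=True)
plan([.5836,-.2225,.0457],tool(-93.5),1)
for n in('top','scene'):
    d=viewer.get_image(n);np.savez(f'pics/{n}12.npz',**d);C=cloud(d)
    k=(C[...,2]>.057)&(C[...,2]<.08)&(abs(C[...,0]-.585)<.055)&(abs(C[...,1]+.222)<.05)
    g=big(k.astype(np.uint8));P=C[g];print(n,g.sum(),np.median(P[:,2]),cv2.minAreaRect((P[:,:2]*1000).astype(np.float32)))
E
```

```text
t: 20.78
ee_pos: [0.5842, -0.2234, 0.058]
eef_rot: [-3.14, 0.095, 0.0]
wrist_force: [-0.2, -0.5, 0.3]
grip_width: 0.0555
gripper_force: 30.0
1 rows: t [-0.64, -0.83, 12.32] dr [-0.0003, 0.0003, 0.0003] | 12.4 mm 0.03 deg | err now mm [ -0.59   0.87 -12.32]
top 64 0.06665441167559305 ((558.7962036132812, -245.87615966796875), (13.918877601623535, 41.1822624206543), 64.7969970703125)
scene 446 0.06854989473859907 ((579.8818969726562, -220.51210021972656), (81.91291046142578, 80.17279052734375), 87.51849365234375)
```

```bash
python3 -m pendant '[{"translation":[-0.6,-0.8,3],"dr":[0,0,0],"fingers":1},{"translation":[0,0,3],"dr":[0,0,0],"fingers":1},{"translation":[0,0,2],"dr":[0,0,0],"fingers":1},{"translation":[0,0,1.5],"dr":[0,0,0],"fingers":1},{"translation":[0,0,1],"dr":[0,0,0],"fingers":1},{"translation":[0,0,0],"dr":[0,0,0],"fingers":1},{"translation":[0,0,0],"dr":[0,0,0],"fingers":1}]'; for i in 1; do python3 -m pendant '[{"translation":[0,0,0.6],"dr":[0,0,0],"fingers":1},{"translation":[0,0,0],"dr":[0,0,0],"fingers":1},{"translation":[0,0,0],"dr":[0,0,0],"fingers":1}]'|grep -E "ee_|wrist"; done
```

```text
t: 21.47
ee_pos: [0.5838, -0.2227, 0.0478]
eef_rot: [-3.14, 0.096, -0.0]
wrist_force: [-1.0, -1.0, -0.1]
grip_width: 0.0555
gripper_force: 30.0
ee_pos: [0.5839, -0.2227, 0.0474]
wrist_force: [0.7, 0.4, 0.1]
```

```bash
python3 -m pendant '[{"translation":[0,0,0.6],"dr":[0,0,0],"fingers":1},{"translation":[0,0,0],"dr":[0,0,0],"fingers":1},{"translation":[0,0,0],"dr":[0,0,0],"fingers":1}]'|grep -E "ee_|wrist"; python3 -m pendant '[{"translation":[0,0,0.5],"dr":[0,0,0],"fingers":1},{"translation":[0,0,0],"dr":[0,0,0],"fingers":1},{"translation":[0,0,0],"dr":[0,0,0],"fingers":1}]'|grep -E "ee_|wrist"
```

```text
ee_pos: [0.5838, -0.2227, 0.0467]
wrist_force: [-0.2, 0.9, 0.0]
ee_pos: [0.5838, -0.2226, 0.0461]
wrist_force: [-0.6, 0.1, -0.2]
```

```bash
python3 -m pendant '[{"translation":[0,0,0.5],"dr":[0,0,0],"fingers":1},{"translation":[0,0,0],"dr":[0,0,0],"fingers":1},{"translation":[0,0,0],"dr":[0,0,0],"fingers":1}]'|grep -E "ee_|wrist"; python3 -c "
from h import *
o=get_obs();print(o['wrist_force'],o['moment'])"
```

```text
ee_pos: [0.5839, -0.2227, 0.0458]
wrist_force: [0.8, 0.5, 0.3]
[0.76889337 0.52534627 0.33789961] [ 0.08476629  0.00247335 -0.03442579]
```

```bash
python3 -m pendant '[{"translation":[0,0,0.5],"dr":[0,0,0],"fingers":1},{"translation":[0,0,0],"dr":[0,0,0],"fingers":1},{"translation":[0,0,0],"dr":[0,0,0],"fingers":1}]'|grep -E "ee_|wrist"; python3 -c "
from h import *
o=get_obs();print(o['wrist_force'],o['moment'])"
```

```text
ee_pos: [0.5839, -0.2227, 0.0457]
wrist_force: [-0.2, -0.0, 3.5]
[-0.21575726 -0.00507529  3.51268244] [ 0.10426571  0.23047234 -0.02011842]
```

Contact at 0.0457 as predicted. Release and retreat.

```bash
python3 -m pendant '[{"translation":[0,0,-0.2],"dr":[0,0,0],"fingers":1},{"translation":[0,0,0],"dr":[0,0,0],"fingers":0.42},{"translation":[0,0,0],"dr":[0,0,0],"fingers":0.38},{"translation":[0,0,0],"dr":[0,0,0],"fingers":0.34},{"translation":[0,0,0],"dr":[0,0,0],"fingers":0.28},{"translation":[0,0,0],"dr":[0,0,0],"fingers":0.2},{"translation":[0,0,0],"dr":[0,0,0],"fingers":0.15},{"translation":[0,0,0],"dr":[0,0,0],"fingers":0.15}]'&& python3 -m pendant '[{"translation":[0,0,-4],"dr":[0,0,0],"fingers":0.15},{"translation":[0,0,-10],"dr":[0,0,0],"fingers":0.15},{"translation":[0,0,-20],"dr":[0,0,0],"fingers":0.15},{"translation":[0,0,-30],"dr":[0,0,0],"fingers":0.15},{"translation":[0,0,-30],"dr":[0,0,0],"fingers":0.15},{"translation":[0,0,-30],"dr":[0,0,0],"fingers":0.15},{"translation":[-15,0,-20],"dr":[0,0,0],"fingers":0.15},{"translation":[0,0,0],"dr":[0,0,0],"fingers":0.15}]' && python3 -m pendant '[{"translation":[-35,0,0],"dr":[0,0,0],"fingers":0.15},{"translation":[-35,0,0],"dr":[0,0,0],"fingers":0.15},{"translation":[-35,0,0],"dr":[0,0,0],"fingers":0.15},{"translation":[0,0,0],"dr":[0,0,0],"fingers":0.15},{"translation":[0,0,0],"dr":[0,0,0],"fingers":0.15},{"translation":[0,0,0],"dr":[0,0,0],"fingers":0.15}]'
python3 - <<'E'
from h import *
from rig import viewer
tiles=[]
for n in('wrist','top','scene'):
    d=viewer.get_image(n);np.savez(f'pics/{n}13.npz',**d);C=wcloud(d) if n=='wrist' else cloud(d);f=wplane if n=='wrist' else onplane
    k=(C[...,2]>.047)&(C[...,2]<.064)&(abs(C[...,0]-.585)<.052)&(abs(C[...,1]+.222)<.05);g=big(k.astype(np.uint8));uv=np.argwhere(g)[:,::-1]
    print(n,g.sum(),np.median(C[g][:,2]).round(4),cv2.minAreaRect((f(d,uv,.055)[:,:2]*1000).astype(np.float32)))
    b=(mask(d['color'],(105,120,40),(130,255,255))>0)&(abs(C[...,2]-.039)<.012)&(abs(C[...,0]-.58)<.1)&(abs(C[...,1]+.222)<.13);P=C[b];_,_,V=np.linalg.svd(P-P.mean(0),full_matrices=False);print('  sheet',P.mean(0).round(4),V[2].round(4),cv2.minAreaRect((P[:,:2]*1000).astype(np.float32)))
    if n=='top':a=cv2.resize(d['color'][140:240,290:480,::-1],(760,400))
cv2.imwrite('pics/final.png',a)
for nm,(u,v) in dict(jar=(323,181),bottle=(327,110)).items():
    C=cloud(dict(np.load('pics/top13.npz')));print(nm,np.median(C[v-2:v+3,u-2:u+3].reshape(-1,3),0))
E
```

```text
t: 23.38
ee_pos: [0.5837, -0.2227, 0.0452]
eef_rot: [-3.14, 0.096, -0.0]
wrist_force: [-0.7, 0.4, 0.3]
grip_width: 0.0794
gripper_force: 0.0
t: 24.05
ee_pos: [0.5703, -0.2231, 0.1976]
eef_rot: [3.135, -0.096, 0.018]
wrist_force: [0.4, -1.1, 1.2]
grip_width: 0.0799
gripper_force: 0.0
t: 24.55
ee_pos: [0.4645, -0.2155, 0.1893]
eef_rot: [3.14, -0.096, 0.002]
wrist_force: [1.5, -0.5, -0.1]
grip_width: 0.0802
gripper_force: 0.0
wrist 4283 0.0566 ((581.6983032226562, -221.53585815429688), (56.252017974853516, 79.28207397460938), 86.4975357055664)
  sheet [ 0.5802 -0.2246  0.0403] [ 0.001  0.001 -1.   ] ((580.658447265625, -224.25390625), (200.69276428222656, 139.6980438232422), 88.92085266113281)
top 780 0.0545 ((581.518798828125, -219.8056182861328), (57.726261138916016, 80.99060821533203), 86.57659912109375)
  sheet [ 0.594  -0.2122  0.0382] [-8.e-04 -7.e-04  1.e+00] ((581.677978515625, -223.83023071289062), (199.75491333007812, 140.742431640625), 88.99565124511719)
scene 564 0.0553 ((580.12646484375, -216.00668334960938), (64.45093536376953, 82.43034362792969), 86.50428771972656)
  sheet [ 0.585  -0.2116  0.0392] [ 0.0015 -0.001   1.    ] ((578.9195556640625, -221.0607147216797), (200.7480926513672, 138.25863647460938), 88.87432861328125)
jar [0.58481804 0.01491576 0.03948499]
bottle [0.74260459 0.01089935 0.10057387]
```

View pics/final.png

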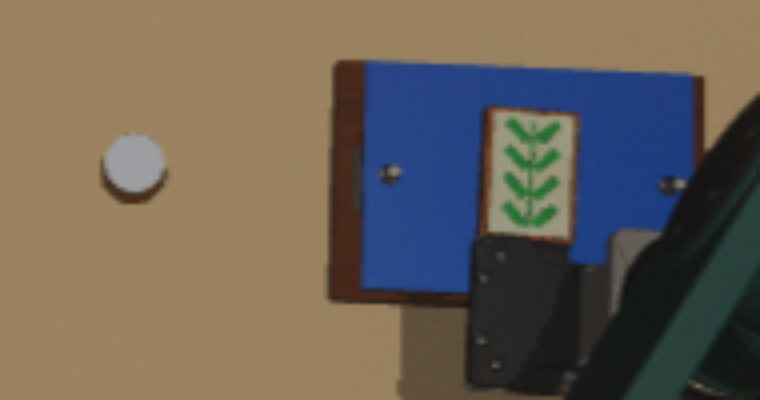

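The stack is right: panel 2 is within about 1 mm and 0.1° of panel 1 by the same cameras. The sheet is flat, with both pins through at (390,172) and (672,185), and the jar and bottle have not moved.

```bash
python3 -c "
from rig import ctrl
print(ctrl.sign_off())"
```

```text
the job is handed in; nothing more can be done
None
```

I handed the job in at about 25 s: the separator lies flat over both pins on the first panel, and panel 2 is face up about 1 mm and 0.1° off panel 1; the jar and bottle had not moved, and I did not re-measure the brush.

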